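# Walk the stay bars across the cellar board and lock them in

## Robot

A 6-joint arm with a two-finger parallel gripper is mounted at the origin on the work surface. World frame = base frame: x ahead of the robot, y to its left, z up, the work surface at z = 0. Lengths are in m, angles in rad, forces in N, time in s.
With the tool pointing down it reaches from about 0.25 to 0.775 m from the base axis. Payload 4 kg.
Tool frame: the origin (TCP) lies on the centre line of the jaws, within the pads' length; the fingertips stand 17 mm ahead of it and the grasp point (between the pads) lies 2 mm behind it; z points along the fingers, y is the line along which they close (so a half turn about z gives the same grasp; the last joint's range is limited). The gripper opens to 94 mm and grips with 3 to 60 N. Pads are 16 mm wide; open, the fingers measure 119 mm over their backs; the gripper's body (75 mm by 177 mm) begins 78 mm behind the grasp point.
Start: joints at [-1.358, 0.087, 1.371, -0, 1.684, -0.103], TCP at [0.171, -0.523, 0.196] pointing down, gripper open.
Joint ranges: [-3.1, 3.1], [-0.76, 2.03], [0.27, 2.55], [-1.08, 4.22], [0.17, 2.65], [-2.57, 2.57]. Speed limits (rad/s): [2.79, 2.79, 3.14, 3.14, 3.14, 3.14].

## Interface

Orientations are given as [roll, pitch, yaw] about the fixed x, y, z axes, in that order (R = Rz(yaw) Ry(pitch) Rx(roll)).
In Python, from bench import robot gives the robot as it stands.
- The arm moves only by the tool servo_tool, never from a script. Its argument "plan" is a list of rows, each a list of 7 numbers: the shift along the tool's x, y, z normalised to -1 to 1, where 1 is 0.1 m, then the turn, a rotation vector about the tool's x, y, z normalised to -1 to 1, where 1 is pi/2 rad, then the finger opening in mm, from 0 to 94. In form: [[x, y, z, ax, ay, az, gripper], ...]. A call has 1 to 12 rows; each row is the pose to reach, as a shift and turn from the pose commanded when the call began, along the tool's axes at that moment; what a row does not reach only later rows make up. A row lasts 1/12 s, in which the tool goes at most 41.7 mm and 7.16 degrees, less where a joint would pass 70% of its speed; a pose out of reach is approached as far as the arm can. A call with a number of a shift or a turn outside -1 to 1 is refused whole. A call with a gripper value outside its range is refused whole. The fingers move at their own pace and stop on an object; the grip force is fixed at half the most. Time passes only in rows, so rows that repeat a pose let the fingers close. It gives the time, the measured TCP pose, the force, the opening and the grip force at its end, in the units of the state.
- robot.get_obs(): the state, without advancing time (a new reading comes with each control period).
- robot.snapshot(name): name is "scene" or "top" or "wrist"; returns the picture (384x512x3 uint8, red, green, blue); there is no depth.
- robot.camera_params(name): a dict with "camera_matrix" (3x3 intrinsics, pixels), "distortion" ([k1, k2, p1, p2, k3] as OpenCV has them; the pictures are not rectified), "rvec" (rotation vector, rad) and "tvec" (3), from world to camera coordinates, as OpenCV has them; the wrist camera has in their place "tool_from_camera" (4x4, takes a point from camera to tool coordinates, whose origin is the TCP and whose axes are the flange's). Camera axes: x right, y down, z forward; pixel columns grow to the right and rows downward; lengths in m; the calibration is good to about 2 mm. A picture is of the moment at which its call begins: read the wrist's pose just before it. camera_params takes no time and is no camera call.
- robot.close_job(): hands the job in; it is judged then, once.
Trained networks look in the newest picture that a camera, given by its name, has taken for a name from the list of things; names that differ only in an ending like _2 or _b are one class to them, and where a whole thing is asked for, a point or a joint stands for the part that bears it (a point fixed in the world has none). Each returns a list of dicts, best first, with "conf" (0 to 1); they miss things now and then, are a little off and sometimes report something else, mostly with a low value. They report only what shows in the picture. A call takes as long as a camera call. They do not tell look-alikes from the thing itself.
- robot.find_in(thing, camera): "extent" ([centre column, centre row, width, height] in pixels, round what is visible of it).
The state is a dict: "time": time; "joint_positions": joint angles; "qvel": joint speeds; "joint_torque": joint torques, N m; "tool_pos": TCP position; "ee_rot": TCP orientation; "wrist_force": force on the tool from outside, world axes, zero at the start; "wrist_torque": the same for the moment, N m; "width": finger opening in m; "finger_force": force on a finger pad.
Only numpy, scipy, OpenCV 4.12 (cv2) and the standard library are available. Lean on these libraries where they do the work, as an engineer would, in place of code of your own. Each camera call takes 0.05 s, during which the arm holds its last target. There are 200 camera calls.

## Task

Put away the steel stay bars on the slatted board: first slide the aluminium keeper fully open, then bring every bar into the bay at the keeper's end, so that it lies flat across the last slat before the end wall, and finally slide the keeper fully home over their outer ends. The bars are heavy and the cellar is full of glass, so never lift one clear or carry it: walk it end over end along the board, pivoting about one ball end and then the other, with one end always down on the board. Keep the bars on the board and leave the other things alone.

Things in the scene. Friction and masses are not known exactly. Their poses are not given: they have to be found in the camera images.
- board: Fixed, level, pale wooden board 360 mm wide with low dark slats; it may be turned a few degrees. Origin: on its underside, mid-way across its width; +y is the walking direction and points to the keeper end, +x points across it, away from the robot. Its top is 12 mm above its origin, from y = -300 to +410 mm. 15 mm high side rails have inner faces at x = -162 and +162 mm.
- mid_slat (a point): Top centre of the board's middle cross slat (board y = 0). Five alike slats, 16 mm wide along y, 15 mm high above the board's top and running the full width, are centred at board y = -292, -150, 0, +150 and +287 mm; the last is the end wall of the bay. Axes as the board's.
- bay (a point): Top centre of the last slat before the end wall (board y = +150 mm), across which the bars must finish lying, along the board's y, one ball on either side of it. Axes as the board's.
- keeper (a joint): Aluminium keeper plate, 355 x 90 x 6 mm with a red front edge, that slides level along the board's y axis above the +y end of the board, its underside 50 mm above the board's top. 0 = fully home (front edge at board y = +200 mm, over the outer bar ends), 0.1 m = fully open (front edge at y = +300 mm), the two end stops. Friction about 2 N; stays where it is left.
- keeper_grip (a point): Centre of the black grip fin on the keeper: 14 mm thick along the board's y, 50 mm long along x, 30 mm tall, standing on the plate's top. At the centre of the board's width; its centre is 83 mm above the board's origin and at board y = +260 mm + joint value.
- bar1_mid (a point): Middle of a stay bar: a steel rod of 10 mm diameter with a red ball, 44 mm in diameter, at each end; ball centres 150 mm apart, 194 mm over all, about 0.45 kg. Square collars (36 x 36 x 4 mm) 28 mm inboard of each ball centre stop it rolling. Its y axis runs along the rod, from end a to end b. Lying flat, it lies 22 mm above the board's top and clears a slat by 2 mm. May be absent.
- bar1_a (a point): Centre of one red end ball (44 mm diameter) of bar1, at -75 mm along its y axis. The balls turn easily between flat fingers; as the bar is tipped over, the ball it stands on tends to roll forward, up to 70 mm in a half turn. The bar starts with its balls on either side of the slat at board y = -150 mm.
- bar1_b (a point): Centre of the other red end ball of bar1, at +75 mm along its y axis; both ends are alike.
- bar2_mid (a point): Middle of a stay bar: a steel rod of 10 mm diameter with a red ball, 44 mm in diameter, at each end; ball centres 150 mm apart, 194 mm over all, about 0.45 kg. Square collars (36 x 36 x 4 mm) 28 mm inboard of each ball centre stop it rolling. Its y axis runs along the rod, from end a to end b. Lying flat, it lies 22 mm above the board's top and clears a slat by 2 mm. May be absent.
- bar2_a (a point): Centre of one red end ball (44 mm diameter) of bar2, at -75 mm along its y axis. The balls turn easily between flat fingers; as the bar is tipped over, the ball it stands on tends to roll forward, up to 70 mm in a half turn. The bar starts with its balls on either side of the slat at board y = -150 mm.
- bar2_b (a point): Centre of the other red end ball of bar2, at +75 mm along its y axis; both ends are alike.
- bar3_mid (a point): Middle of a stay bar: a steel rod of 10 mm diameter with a red ball, 44 mm in diameter, at each end; ball centres 150 mm apart, 194 mm over all, about 0.45 kg. Square collars (36 x 36 x 4 mm) 28 mm inboard of each ball centre stop it rolling. Its y axis runs along the rod, from end a to end b. Lying flat, it lies 22 mm above the board's top and clears a slat by 2 mm. May be absent.
- bar3_a (a point): Centre of one red end ball (44 mm diameter) of bar3, at -75 mm along its y axis. The balls turn easily between flat fingers; as the bar is tipped over, the ball it stands on tends to roll forward, up to 70 mm in a half turn. The bar starts with its balls on either side of the slat at board y = -150 mm.
- bar3_b (a point): Centre of the other red end ball of bar3, at +75 mm along its y axis; both ends are alike.
- wine1: Green wine bottle, 74 mm across and 290 mm tall, upright. Bystander: leave it alone. Origin: centre of its underside as it stands.
- wine2: Amber wine bottle, 74 mm across and 290 mm tall, upright. Bystander: leave it alone. Origin: centre of its underside as it stands.
- brush: Hand brush lying down. Bystander: leave it alone.
- jar: Glass jar 70 mm across, 90 mm tall. Bystander: leave it alone. Origin: centre of its underside as it stands.
- corkbox: Small open wooden box 130 x 100 x 50 mm. Bystander: leave it alone. Origin: centre of its underside as it stands.
- mug: White mug 80 mm across, 90 mm tall. Bystander: leave it alone. Origin: centre of its underside as it stands.
Mind the look-alikes: they are no part of the job. What is shaped like the part that bears bar1_mid but yellow is not meant.

How it is judged:
By the outcome, as a careful person would: the job done as asked, in the order asked, and still so for the second after the job is handed in, with the robot touching nothing.
Of bar1, bar2, bar3 only 2 to 3 are there at a start; the rules pass over those that are not, and their reading is None.
At some moment in a run one of bar1, bar2, bar3 may be knocked a few centimetres aside while the robot is not near it.
Once in a run the grip may slacken for a moment while it holds something.
It also fails if it takes over 210 s, if anything falls off the work surface, if the arm or the gripper's body presses on something with over 40 N, if the wrist force passes 120 N, or if a joint passes its speed limit or range.

## Working session

There is one attempt and no reset: what is moved stays moved. The work goes in short steps, Python scripts to look and compute and a tool call to move; the robot and the scene stay as the last step left them, time stands still between calls to the robot, and variables do not carry over. Pictures are saved under pics/ and viewed, at most 14 in all, crops included, and the job is handed in when it is done.

Besides the shell and the picture viewer there is one more tool, called after "Request:" as name([rows], argument=value, ...), one row to a line, values as JSON. servo_tool: Moves the arm, as the interface text tells. Scaled input: -1 to 1 covers 0.1 m each way for a shift and pi/2 rad each way for a turn. Its arguments: {"type":"object","properties":{"plan":{"type":"array","items":{"type":"array","items":{"type":"number"}}}},"required":["plan"]}

```bash
ls; mkdir -p pics; cat > h.py <<'E'
import numpy as np, cv2
from bench import robot
from scipy.spatial.transform import Rotation as R
def snap(n,f):
    im=robot.snapshot(n); cv2.imwrite('pics/'+f,im[:,:,::-1]); return im
def cam(n):
    p=robot.camera_params(n); K=np.array(p['camera_matrix']);D=np.array(p['distortion'])
    if n=='wrist':
        o=robot.get_obs(); T=np.eye(4);T[:3,:3]=R.from_euler('xyz',o['ee_rot']).as_matrix();T[:3,3]=o['tool_pos']
        M=np.linalg.inv(T@np.array(p['tool_from_camera']))
    else:
        M=np.eye(4);M[:3,:3]=cv2.Rodrigues(np.array(p['rvec'],float))[0];M[:3,3]=np.ravel(p['tvec'])
    return K,D,M
def ray(n,uv,z):
    K,D,M=cam(n); q=cv2.undistortPoints(np.array(uv,float).reshape(-1,1,2),K,D).reshape(-1,2)
    d=np.c_[q,np.ones(len(q))]@M[:3,:3]; c=-M[:3,:3].T@M[:3,3]
    return c+d*((z-c[2])/d[:,2])[:,None]
def proj(n,P):
    K,D,M=cam(n); return cv2.projectPoints(np.array(P,float).reshape(-1,3),cv2.Rodrigues(M[:3,:3])[0],M[:3,3],K,D)[0].reshape(-1,2)
E
python3 - <<'E'
from h import *
for n in('top','scene'):
    snap(n,n+'0.png')
    K,D,M=cam(n); print(n,-M[:3,:3].T@M[:3,3],K[0,0])
    for t in('bar1_mid','bar1_a','keeper','keeper_grip','board'):
        print(t,[(round(d['conf'],2),np.round(d['extent']).astype(int).tolist()) for d in robot.find_in(t,n)])
print(robot.camera_params('wrist'))
print({k:np.round(v,3).tolist() for k,v in robot.get_obs().items()})
E
```

```text
pics
top [0.20457125 0.00456961 1.82780189] 470.52892049482944
bar1_mid [(0.78, [294, 167, 51, 12]), (0.71, [364, 250, 17, 44])]
bar1_a [(0.73, [293, 168, 48, 15]), (0.53, [364, 246, 19, 38])]
keeper [(0.66, [192, 179, 30, 93])]
keeper_grip [(0.76, [190, 181, 29, 93])]
board [(0.24, [291, 147, 48, 17])]
scene [ 1.34184891 -0.09618641  0.94232229] 373.318520571941
bar1_mid [(0.87, [212, 235, 61, 18]), (0.73, [142, 174, 16, 35]), (0.2, [414, 220, 46, 33])]
bar1_a [(0.75, [210, 233, 61, 20]), (0.61, [140, 173, 18, 37])]
keeper [(0.57, [334, 214, 56, 82]), (0.28, [212, 254, 66, 26])]
keeper_grip [(0.77, [333, 214, 62, 85])]
board [(0.9, [281, 236, 238, 125]), (0.68, [80, 260, 16, 27]), (0.56, [213, 253, 64, 22])]
{'camera_matrix': array([[324.4310852 ,   0.        , 255.57761777],
       [  0.        , 324.4310852 , 191.87350378],
       [  0.        ,   0.        ,   1.        ]]), 'distortion': array([-0.00015332,  0.        ,  0.        ,  0.        ,  0.        ]), 'tool_from_camera': array([[-9.97153376e-05, -9.62134836e-01, -2.72573930e-01,
         7.89085174e-02],
       [ 9.99999777e-01, -2.75901349e-04,  6.08051488e-04,
         7.01360552e-04],
       [-6.60231034e-04, -2.72573808e-01,  9.62134649e-01,
        -1.89024030e-01],
       [ 0.00000000e+00,  0.00000000e+00,  0.00000000e+00,
         1.00000000e+00]])}
{'time': 0.6, 'joint_positions': [-1.358, 0.087, 1.371, -0.0, 1.684, -0.103], 'qvel': [-0.001, 0.0, -0.0, -0.0, -0.002, 0.0], 'joint_torque': [-0.0, -33.978, -30.242, 0.072, 0.024, -0.0], 'tool_pos': [0.171, -0.523, 0.196], 'ee_rot': [3.141, 0.0, 0.316], 'wrist_force': [-0.473, -0.119, 0.08], 'wrist_torque': [0.039, 0.026, 0.018], 'finger_force': 0.0, 'width': 0.094}
```

View pics/top0.png

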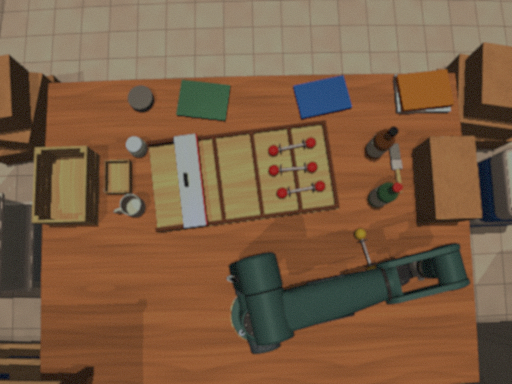

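View pics/scene0.png

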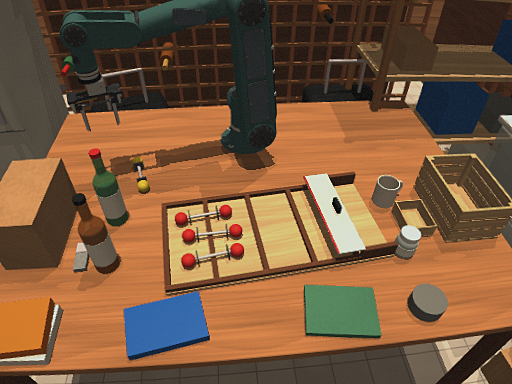

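Three red bars lie at the right of the board (balls at top columns 273–320), the yellow look-alike is outside the board at (362,245), and the keeper is at columns 177–205, near home. Next I'll fit the board pose.

```bash
cat >> h.py <<'E'
def balls(n,im,zc=0.034):
    "red blob centres -> world xy at ball-centre height"
    h=cv2.cvtColor(im,cv2.COLOR_RGB2HSV)
    m=(((h[...,0]<6)|(h[...,0]>174))&(h[...,1]>170)&(h[...,2]>90)).astype(np.uint8)
    k,l,s,c=cv2.connectedComponentsWithStats(m)
    i=[j for j in range(1,k) if s[j,4]>25]
    return c[i],s[i],ray(n,c[i],zc)
E
cat > fit.py <<'E'
from h import *
from scipy.optimize import minimize
ims={n:cv2.GaussianBlur(cv2.cvtColor(cv2.imread(f'pics/{n}0.png'),cv2.COLOR_BGR2GRAY),(3,3),0).astype(np.float32) for n in('top','scene')}
xs=np.linspace(-.15,.15,40)
def W(p,P):
    c,s=np.cos(p[2]),np.sin(p[2]); P=np.asarray(P)
    return np.c_[p[0]+c*P[:,0]-s*P[:,1],p[1]+s*P[:,0]+c*P[:,1],P[:,2]]
S=np.array([[x,y,.027] for y in(-.292,-.15,0,.15) for x in xs]); S=np.r_[S,[[x,y,.027] for x in(-.17,.17) for y in np.linspace(-.28,.15,40)]]
Bg=np.array([[x,y+d,.012] for y in(-.15,0,.15) for d in(-.03,.03) for x in xs]+[[x,y,.012] for x in(-.145,.145) for y in np.linspace(-.28,.15,40)])
def sm(n,P):
    q=proj(n,P).astype(np.float32); return cv2.remap(ims[n],q[:,:1],q[:,1:],cv2.INTER_LINEAR).mean()
def cost(p,ns=('top','scene')): return sum(sm(n,W(p,S))-sm(n,W(p,Bg)) for n in ns)
for ns in(('top',),('scene',),('top','scene')):
    b=min((minimize(cost,[x,y,a],args=(ns,),method='Nelder-Mead',options=dict(initial_simplex=[[x,y,a],[x+.02,y,a],[x,y+.02,a],[x,y,a+.04]],xatol=1e-5)) for x in(.5,.53,.56) for y in(-.02,0.02,.05) for a in(-.05,.05,.12)),key=lambda r:r.fun); print(ns,b.x.round(4),b.fun)
p=b.x; np.save('board.npy',p)
for n in('top','scene'):
    im=cv2.imread(f'pics/{n}0.png')[:,:,::-1]
    c,s,w=balls(n,im); c0,s0=np.cos(p[2]),np.sin(p[2])
    d=w[:,:2]-p[:2]; print(n,np.c_[c,d@np.array([[c0,-s0],[s0,c0]])*1].round(3).tolist())
    im=im[:,:,::-1].copy()
    for u in proj(n,W(p,S)): cv2.circle(im,tuple(int(v) for v in u),0,(255,0,255),-1)
    cv2.imwrite(f'pics/fit_{n}.png',cv2.resize(im[60:320,90:450],None,fx=2,fy=2))
E
python3 fit.py
```

```text
Traceback (most recent call last):
  File "fit.py", line 14, in <module>
    b=min((minimize(cost,[x,y,a],args=(ns,),method='Nelder-Mead',options=dict(initial_simplex=[[x,y,a],[x+.02,y,a],[x,y+.02,a],[x,y,a+.04]],xatol=1e-5)) for x in(.5,.53,.56) for y in(-.02,0.02,.05) for a in(-.05,.05,.12)),key=lambda r:r.fun); print(ns,b.x.round(4),b.fun)
  File "fit.py", line 14, in <genexpr>
    b=min((minimize(cost,[x,y,a],args=(ns,),method='Nelder-Mead',options=dict(initial_simplex=[[x,y,a],[x+.02,y,a],[x,y+.02,a],[x,y,a+.04]],xatol=1e-5)) for x in(.5,.53,.56) for y in(-.02,0.02,.05) for a in(-.05,.05,.12)),key=lambda r:r.fun); print(ns,b.x.round(4),b.fun)
           ~~~~~~~~^^^^^^^^^^^^^^^^^^^^^^^^^^^^^^^^^^^^^^^^^^^^^^^^^^^^^^^^^^^^^^^^^^^^^^^^^^^^^^^^^^^^^^^^^^^^^^^^^^^^^^^^^^^^^^^^^^^^^^^^^^^^^^^^^^^^^
  File "fit.py", line 12, in cost
    def cost(p,ns=('top','scene')): return sum(sm(n,W(p,S))-sm(n,W(p,Bg)) for n in ns)
                                           ~~~^^^^^^^^^^^^^^^^^^^^^^^^^^^^^^^^^^^^^^^^
  File "fit.py", line 12, in <genexpr>
    def cost(p,ns=('top','scene')): return sum(sm(n,W(p,S))-sm(n,W(p,Bg)) for n in ns)
                                                            ~~^^^^^^^^^^^
  File "fit.py", line 11, in sm
    q=proj(n,P).astype(np.float32); return cv2.remap(ims[n],q[:,:1],q[:,1:],cv2.INTER_LINEAR).mean()
      ~~~~^^^^^
  File "h.py", line 19, in proj
    K,D,M=cam(n); return cv2.projectPoints(np.array(P,float).reshape(-1,3),cv2.Rodrigues(M[:3,:3])[0],M[:3,3],K,D)[0].reshape(-1,2)
          ~~~^^^
  File "h.py", line 7, in cam
    p=robot.camera_params(n); K=np.array(p['camera_matrix']);D=np.array(p['distortion'])
ValueError: time passes only in moves, steps and waits
```

```bash
python3 - <<'E'
s=open('h.py').read()
s=s.replace("def cam(n):\n","_C={}\ndef cam(n):\n    if n in _C: return _C[n]\n").replace("    return K,D,M\n","    if n!='wrist': _C[n]=(K,D,M)\n    return K,D,M\n")
open('h.py','w').write(s)
E
python3 fit.py; python3 -c "
import cv2,numpy as np
a=cv2.imread('pics/fit_top.png');b=cv2.imread('pics/fit_scene.png')
cv2.imwrite('pics/fit.png',cv2.resize(np.vstack([a[:360],b[160:460]]),(600,550)))"
```

```text
('top',) [ 0.5391 -0.0058  0.1066] -68.47137451171875
('scene',) [ 0.5463 -0.0094  0.1084] -98.75987243652344
('top', 'scene') [ 0.5432 -0.0069  0.1097] -162.7553253173828
top [[310.206, 142.368, 0.089, -0.225], [272.928, 150.116, 0.077, -0.075], [311.677, 166.831, -0.009, -0.215], [273.265, 170.059, -0.001, -0.065], [319.551, 185.812, -0.087, -0.234], [396.831, 186.923, -0.132, -0.534], [281.443, 192.743, -0.093, -0.084]]
scene [[65.222, 68.289, -1.386, -0.825], [93.817, 151.617, -0.522, -0.564], [320.876, 213.823, -0.011, 0.226], [225.139, 209.901, -0.092, -0.087], [180.481, 217.546, -0.086, -0.237], [235.319, 229.569, 0.001, -0.068], [188.146, 234.642, -0.007, -0.218], [236.74, 249.038, 0.08, -0.077], [187.87, 259.739, 0.091, -0.227]]
```

View pics/fit.png

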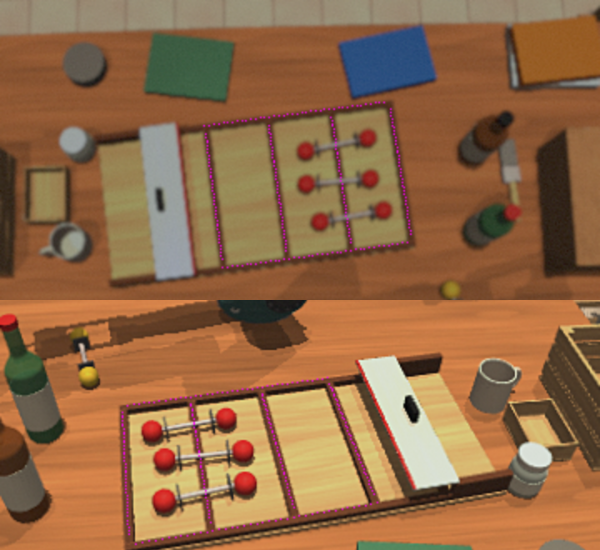

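The fitted lines sit on the slats and rails, so the board is at about (0.543, −0.007) with yaw 0.11. The bars straddle the −150 slat. I'll turn the tool to the board axes now.

Request:
servo_tool([
  [0.3,-0.95,-0.5,0,0,-0.868,94],
  [0.3,-0.95,-0.5,0,0,-0.868,94],
  [0.3,-0.95,-0.5,0,0,-0.868,94],
  [0.3,-0.95,-0.5,0,0,-0.868,94],
  [0.3,-0.95,-0.5,0,0,-0.868,94],
  [0.3,-0.95,-0.5,0,0,-0.868,94],
  [0.3,-0.95,-0.5,0,0,-0.868,94],
  [0.3,-0.95,-0.5,0,0,-0.868,94],
  [0.3,-0.95,-0.5,0,0,-0.868,94],
  [0.3,-0.95,-0.5,0,0,-0.868,94],
  [0.3,-0.95,-0.5,0,0,-0.868,94],
  [0.3,-0.95,-0.5,0,0,-0.868,94],
])

```text
time: 1.6
tool_pos: [0.1698, -0.4232, 0.2457]
ee_rot: [3.142, 0.0, 1.681]
wrist_force: [1.0, 0.0, 0.3]
width: 0.0943
finger_force: 0.0
```

```bash
cat >> h.py <<'E'
P=np.load('board.npy'); _c,_s=np.cos(P[2]),np.sin(P[2])
def tob(w):
    w=np.atleast_2d(w); d=w[:,:2]-P[:2]; return np.c_[d[:,0]*_c+d[:,1]*_s,-d[:,0]*_s+d[:,1]*_c]
def st():
    o=robot.get_obs(); b=tob(o['tool_pos'])[0]
    print('t %.2f board x %.1f y %.1f z %.1f mm | yawerr %.4f roll %.3f pit %.3f | F %s w %.1f ff %.1f'%(o['time'],b[0]*1e3,b[1]*1e3,o['tool_pos'][2]*1e3,o['ee_rot'][2]-np.pi/2-P[2],o['ee_rot'][0],o['ee_rot'][1],np.round(o['wrist_force'],1),o['width']*1e3,o['finger_force']))
E
python3 - <<'E'
from h import *
st()
im=cv2.imread('pics/top0.png'); g=im.max(2)[165:200,176:202]
m=(g<50).astype(np.uint8); k,l,s,c=cv2.connectedComponentsWithStats(m)
for j in range(1,k):
    if s[j,4]>8: print('fin?',c[j]+[176,165],s[j],tob(ray('top',c[j]+[176,165],.09)))
c,s,w=balls('scene',cv2.imread('pics/scene0.png')[:,:,::-1],.065); i=np.argmin(abs(c[:,0]-321)); print(c[i],s[i],tob(w[i]))
E
```

```text
t 1.60 board x -416.8 y -372.9 z 245.7 mm | yawerr 0.0005 roll 3.142 pit 0.000 | F [1.  0.  0.3] w 94.3 ff 0.0
fin? [185.44444444 179.2962963 ] [ 8  9  4 12 27] [[-0.0016231   0.26953646]]
[320.87610619 213.82300885] [303 176  36  77 113] [[0.01628538 0.21224418]]
```

Request:
servo_tool([
  [0.95,0.6,0,0,0,0,94],
  [0.95,0.6,0,0,0,0,94],
  [0.95,0.6,0,0,0,0,94],
])

```text
time: 1.85
tool_pos: [0.2198, -0.3203, 0.2456]
ee_rot: [3.141, -0.001, 1.675]
wrist_force: [-0.1, -1.4, 0.6]
width: 0.094
finger_force: 0.0
```

Request:
servo_tool([
  [0.95,0.6,0,0,0,0,94],
  [0.95,0.6,0,0,0,0,94],
  [0.95,0.6,0,0,0,0,94],
])

```text
time: 2.1
tool_pos: [0.2692, -0.2188, 0.246]
ee_rot: [3.14, 0.0, 1.677]
wrist_force: [1.6, -0.0, 0.0]
width: 0.0942
finger_force: 0.0
```

Request:
servo_tool([
  [0.95,0.6,0,0,0,0,94],
  [0.95,0.6,0,0,0,0,94],
  [0.95,0.6,0,0,0,0,94],
])

```text
time: 2.35
tool_pos: [0.3185, -0.1177, 0.246]
ee_rot: [3.14, 0.0, 1.678]
wrist_force: [0.3, 0.1, -0.5]
width: 0.0938
finger_force: 0.0
```

Request:
servo_tool([
  [0.95,0.6,0,0,0,0,94],
  [0.95,0.6,0,0,0,0,94],
  [0.95,0.6,0,0,0,0,94],
])

```text
time: 2.6
tool_pos: [0.3679, -0.0165, 0.2459]
ee_rot: [3.14, -0.0, 1.678]
wrist_force: [0.3, -0.5, -0.6]
width: 0.094
finger_force: 0.0
```

Request:
servo_tool([
  [0.95,0.6,0,0,0,0,94],
  [0.95,0.6,0,0,0,0,94],
  [0.95,0.6,0,0,0,0,94],
])

```text
time: 2.85
tool_pos: [0.4173, 0.0846, 0.2456]
ee_rot: [3.141, -0.001, 1.678]
wrist_force: [0.6, -0.6, 0.4]
width: 0.0942
finger_force: 0.0
```

Request:
servo_tool([
  [0.95,0.8,0,0,0,0,94],
  [0.95,0.8,0,0,0,0,94],
  [0.95,0.8,0,0,0,0,94],
  [0.95,0.8,0,0,0,0,94],
  [0.95,0.8,0,0,0,0,94],
])

```text
time: 3.27
tool_pos: [0.486, 0.1858, 0.2439]
ee_rot: [-3.138, 0.001, 1.68]
wrist_force: [-0.1, 0.1, -0.4]
width: 0.0939
finger_force: 0.0
```

```bash
python3 - <<'E'
from h import *
st(); im=snap('wrist','w1.png')
g=im.max(2); m=(g<45).astype(np.uint8); k,l,s,c=cv2.connectedComponentsWithStats(m)
for j in range(1,k):
    if s[j,4]>60: print('dark',c[j].round(),s[j].tolist(),tob(ray('wrist',c[j],.09)).round(4))
E
```

```text
t 3.27 board x -35.8 y 197.8 z 243.9 mm | yawerr -0.0009 roll -3.138 pit 0.001 | F [-0.1  0.1 -0.4] w 93.9 ff 0.0
dark [143.  31.] [135, 0, 16, 73, 683] [[-0.1457  0.3394]]
dark [435.  35.] [421, 0, 29, 76, 1335] [[0.1366 0.3351]]
dark [496. 123.] [478, 93, 34, 73, 452] [[0.2132 0.2514]]
dark [ 48. 331.] [0, 279, 157, 105, 7537] [[-0.2988 -0.0044]]
dark [372. 301.] [360, 282, 21, 36, 431] [[0.1043 0.039 ]]
dark [471. 333.] [382, 282, 130, 102, 5860] [[ 0.2331 -0.0072]]
dark [366. 374.] [339, 350, 47, 29, 213] [[ 0.108  -0.0706]]
dark [280. 362.] [270, 357, 21, 9, 84] [[-0.0064 -0.0523]]
dark [335. 368.] [323, 362, 24, 9, 105] [[ 0.0655 -0.061 ]]
dark [236. 374.] [206, 366, 68, 12, 251] [[-0.0629 -0.0714]]
dark [306. 376.] [283, 374, 47, 5, 130] [[ 0.0295 -0.0745]]
```

View pics/w1.png

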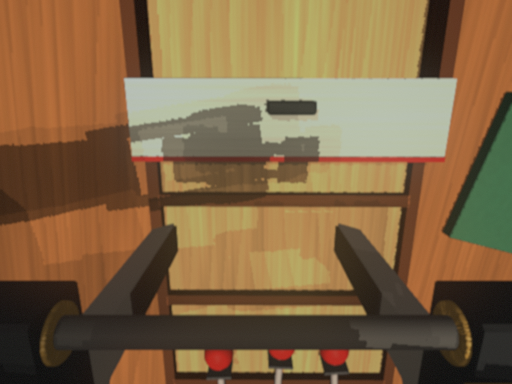

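The wrist picture shows the fin at (291,107), the red front edge at row 159, the +150 slat at row 200 and the 0 slat at row 298.

```bash
python3 - <<'E'
from h import *
st()
f=lambda uv,z:(tob(ray('wrist',uv,z))*1e3).round(1).tolist()
print('fin top',f([[291,104],[267,107],[316,107]],.098),'edge',f([[290,159]],.065))
print('slat150',f([[290,200]],.027),'slat0',f([[245,298]],.027),'rails at z27 inner',f([[162,235],[403,235]],.027))
E
```

```text
t 3.32 board x -36.2 y 196.8 z 244.8 mm | yawerr -0.0020 roll -3.140 pit 0.001 | F [-0.4 -0.3 -0.3] w 94.1 ff 0.0
fin top [[-1.3, 271.1], [-25.3, 268.2], [23.8, 268.1]] edge [[2.7, 209.6]]
slat150 [[8.2, 148.4]] slat0 [[-52.6, 0.9]] rails at z27 inner [[-164.0, 99.0], [162.5, 98.5]]
```

Request:
servo_tool([
  [0.73,0.36,-0.2,0,0,0,94],
  [0.73,0.36,0,0,0,0,94],
  [0.73,0.36,0.7,0,0,0,94],
  [0.73,0.36,0.7,0,0,0,94],
  [0.73,0.36,0.7,0,0,0,94],
  [0.73,0.36,0.7,0,0,0,94],
])

```text
time: 3.82
tool_pos: [0.5125, 0.2593, 0.1748]
ee_rot: [-3.138, 0.001, 1.677]
wrist_force: [1.0, -0.1, 1.0]
width: 0.0939
finger_force: 0.0
```

Request:
servo_tool([
  [0,0,0.5,0,0,0,94],
  [0,0,0.84,0,0,0,94],
  [0,0,0.84,0,0,0,94],
  [0,0,0.84,0,0,0,94],
  [0,0,0.84,0,0,0,44],
  [0,0,0.84,0,0,0,44],
  [0,0,0.84,0,0,0,44],
  [0,0,0.84,0,0,0,44],
  [0,0,0.84,0,0,0,44],
  [0,0,0.84,0,0,0,44],
  [0,0,0.84,0,0,0,44],
])

```text
time: 4.73
tool_pos: [0.5139, 0.2611, 0.0918]
ee_rot: [3.141, 0.0, 1.679]
wrist_force: [-0.3, -0.7, -0.2]
width: 0.0506
finger_force: 0.0
```

```bash
python3 -c "
from h import *
st()"
```

```text
t 4.73 board x 0.2 y 269.6 z 91.8 mm | yawerr -0.0012 roll 3.141 pit 0.000 | F [-0.3 -0.7 -0.2] w 50.6 ff 0.0
```

Request:
servo_tool([
  [0,0,0,0,0,0,44],
  [0,0,0,0,0,0,44],
  [0.2,0,0,0,0,0,44],
  [0.4,0,0,0,0,0,44],
  [0.6,0,0,0,0,0,44],
  [0.8,0,0,0,0,0,44],
  [0.88,0,0,0,0,0,44],
  [0.9,0,0,0,0,0,44],
  [0.92,0,0,0,0,0,44],
  [0.94,0,0,0,0,0,44],
  [0.94,0,0,0,0,0,44],
])

```text
time: 5.65
tool_pos: [0.5038, 0.3539, 0.0915]
ee_rot: [-3.142, 0.0, 1.679]
wrist_force: [0.6, 0.0, 0.0]
width: 0.0439
finger_force: 0.0
```

```bash
python3 -c "
from h import *
st()"
```

```text
t 5.65 board x 0.3 y 362.9 z 91.5 mm | yawerr -0.0020 roll -3.142 pit 0.000 | F [0.6 0.  0. ] w 43.9 ff 0.0
```

```bash
python3 - <<'E'
from h import *
a=snap('wrist','w2a.png');b=snap('top','t2.png')
c=cv2.resize(b[120:250,130:260],(500,500))
cv2.imwrite('pics/w2.png',cv2.resize(np.hstack([cv2.resize(a,(500,375)),c[60:435]]),(800,300))[:,:,::-1])
E
```

```text
(no output)
```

View pics/w2.png

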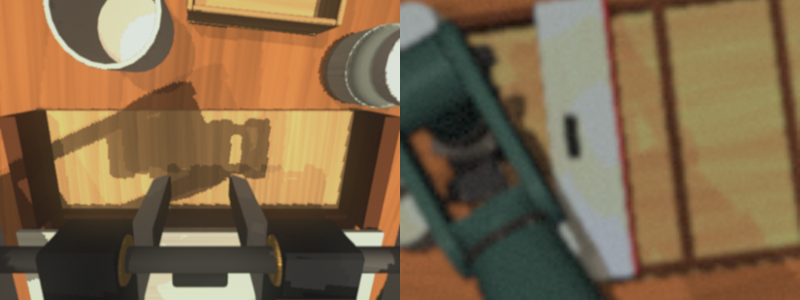

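The fingers slipped off: the fin is still at top pixel (186,180), board y ≈ 268. I'll go back, grip lower and harder, and check the force before pulling.

Request:
servo_tool([
  [0,0,-0.5,0,0,0,94],
  [0,0,-0.5,0,0,0,94],
  [-0.94,0,-0.5,0,0,0,94],
  [-0.94,0,-0.5,0,0,0,94],
  [-0.94,0,-0.5,0,0,0,94],
  [-0.94,0,-0.5,0,0,0,94],
  [-0.94,0,0,0,0,0,94],
  [-0.94,0,0.05,0,0,0,94],
  [-0.94,0,0.05,0,0,0,30],
])

```text
time: 6.5
tool_pos: [0.5109, 0.261, 0.0819]
ee_rot: [-3.134, 0.001, 1.68]
wrist_force: [-0.1, -0.7, -0.2]
width: 0.09
finger_force: 0.0
```

Request:
servo_tool([
  [0,0,0,0,0,0,20],
  [0,0,0,0,0,0,20],
  [0,0,0,0,0,0,20],
  [0,0,0,0,0,0,20],
  [0,0,0,0,0,0,20],
  [0,0,0,0,0,0,20],
  [0,0,0,0,0,0,20],
  [0,0,0,0,0,0,20],
  [0,0,0,0,0,0,20],
])

```text
time: 7.25
tool_pos: [0.5141, 0.2614, 0.0884]
ee_rot: [3.14, -0.001, 1.679]
wrist_force: [-1.8, -1.6, 5.4]
width: 0.0309
finger_force: 2.9
```

```bash
python3 - <<'E'
from h import *
st()
a=snap('wrist','w3.png')
E
```

```text
t 7.25 board x 0.4 y 269.8 z 88.4 mm | yawerr -0.0013 roll 3.140 pit -0.001 | F [-1.8 -1.6  5.4] w 30.9 ff 2.9
```

View pics/w3.png

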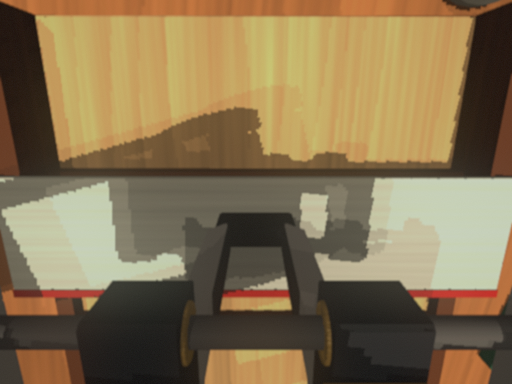

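```bash
python3 - <<'E'
from h import *
f=lambda uv,z:(tob(ray('wrist',uv,z))*1e3).round(1).tolist()
print('fin bottom',f([[219,247],[293,247]],.068),'top',f([[219,213],[293,213],[255,230]],.098),'edge',f([[255,291]],.065),'back edge',f([[255,177]],.068))
im=cv2.imread('pics/w3.png'); print(im[205:260:4,240:262:10].max(2).tolist())
print([proj('wrist',np.r_[P[:2]+np.array([-_s,_c])*y,z]).round().tolist() for y,z in((.27,.0715),(.27,.098),(.262,.098))])
E
```

```text
fin bottom [[-25.8, 248.7], [26.4, 248.6]] top [[-21.4, 284.8], [21.9, 284.7], [-0.4, 274.0]] edge [[-0.5, 211.4]] back edge [[-0.3, 299.3]]
[[107, 106, 107], [102, 102, 103], [49, 51, 52], [37, 37, 38], [35, 38, 37], [35, 35, 35], [33, 34, 38], [34, 34, 37], [34, 35, 34], [36, 35, 35], [35, 35, 38], [78, 77, 78], [78, 77, 76], [78, 79, 79]]Traceback (most recent call last):
  File "<stdin>", line 5, in <module>
NameError: name '_s' is not defined
```

```bash
python3 - <<'E'
import h; from h import *
def w(x,y,z): return np.r_[P[:2]+np.array([h._c,h._s])*x+np.array([-h._s,h._c])*y,z]
o=robot.get_obs(); T=R.from_euler('xyz',o['ee_rot']).as_matrix()
for d in(-.017,0,.002,.017): print('tool z',d,proj('wrist',o['tool_pos']+T@np.array([0,0,d])).round(),proj('wrist',o['tool_pos']+T@np.array([.008,.0155,d])).round())
for y in(.264,.278):
  for z in(.068,.098): print(y,z,proj('wrist',[w(-.025,y,z),w(.025,y,z)]).round().tolist())
print({k:np.round(v,2).tolist() for k,v in o.items() if k in('wrist_force','wrist_torque','width')})
im=cv2.imread('pics/w3.png'); cv2.imwrite('pics/w3c.png',cv2.resize(im[190:310,170:340],None,fx=4,fy=4))
E
```

```text
tool z -0.017 [[256. 242.]] [[284. 229.]]
tool z 0 [[256. 230.]] [[281. 218.]]
tool z 0.002 [[256. 229.]] [[281. 217.]]
tool z 0.017 [[256. 221.]] [[279. 209.]]
0.264 0.068 [[219.0, 227.0], [292.0, 227.0]]
0.264 0.098 [[214.0, 246.0], [297.0, 245.0]]
0.278 0.068 [[219.0, 208.0], [292.0, 207.0]]
0.278 0.098 [[213.0, 224.0], [298.0, 224.0]]
{'wrist_force': [-1.28, -0.47, 6.56], 'wrist_torque': [-0.09, 0.28, -0.01], 'width': 0.03}
```

View pics/w3c.png

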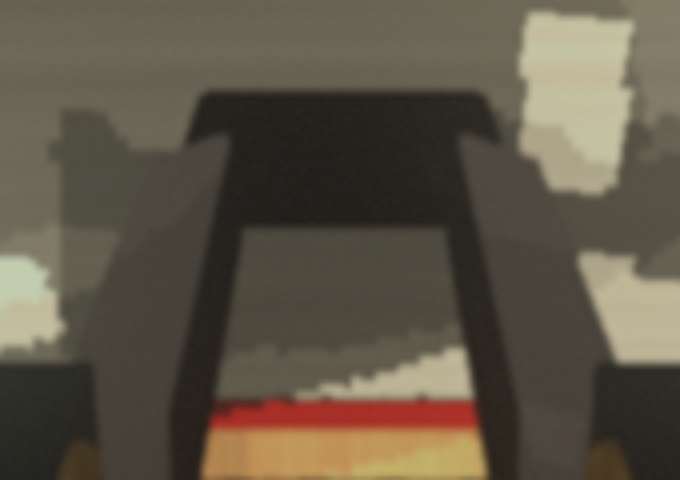

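The tips appear to be resting on top of the fin, higher than the nominal geometry suggests. I'll open, descend further in small steps, and watch the force.

Request:
servo_tool([
  [0,0,-0.2,0,0,0,80],
  [0,0,-0.2,0,0,0,80],
  [0,0,-0.2,0,0,0,80],
  [0,0,-0.2,0,0,0,80],
  [0,0,-0.2,0,0,0,80],
  [0,0,-0.2,0,0,0,80],
  [0,0,-0.1,0,0,0,80],
  [0,0,0,0,0,0,80],
  [0,0,0.03,0,0,0,80],
  [0,0,0.05,0,0,0,80],
  [0,0,0.05,0,0,0,80],
  [0,0,0.05,0,0,0,80],
])

```text
time: 8.3
tool_pos: [0.5137, 0.261, 0.0813]
ee_rot: [-3.141, 0.0, 1.679]
wrist_force: [-0.4, 0.7, -0.1]
width: 0.0801
finger_force: 0.0
```

Request:
servo_tool([
  [0,0,0.02,0,0,0,80],
  [0,0,0.04,0,0,0,80],
  [0,0,0.04,0,0,0,80],
  [0,0,0.04,0,0,0,80],
])

```text
time: 8.63
tool_pos: [0.5138, 0.261, 0.0775]
ee_rot: [3.142, 0.0, 1.679]
wrist_force: [0.6, 0.2, -0.3]
width: 0.0798
finger_force: 0.0
```

Request:
servo_tool([
  [0,0,0.02,0,0,0,80],
  [0,0,0.04,0,0,0,80],
  [0,0,0.04,0,0,0,80],
  [0,0,0.04,0,0,0,80],
])

```text
time: 8.97
tool_pos: [0.5136, 0.261, 0.0733]
ee_rot: [-3.141, 0.0, 1.679]
wrist_force: [0.0, 0.4, -0.4]
width: 0.0799
finger_force: 0.0
```

Request:
servo_tool([
  [0,0,0,0,0,0,20],
  [0,0,0,0,0,0,20],
  [0,0,0,0,0,0,20],
  [0,0,0,0,0,0,20],
  [0,0,0,0,0,0,20],
  [0,0,0,0,0,0,20],
  [0,0,0,0,0,0,20],
  [0,0,0,0,0,0,20],
  [0,0,0,0,0,0,20],
])

```text
time: 9.72
tool_pos: [0.5139, 0.2611, 0.0736]
ee_rot: [3.141, 0.0, 1.679]
wrist_force: [1.0, 0.6, 0.3]
width: 0.0495
finger_force: 30.0
```

Request:
servo_tool([
  [0.15,0,0,0,0,0,20],
  [0.3,0,0,0,0,0,20],
  [0.45,0,0,0,0,0,20],
  [0.6,0,0,0,0,0,20],
  [0.75,0,0,0,0,0,20],
  [0.84,0,0,0,0,0,20],
  [0.88,0,0,0,0,0,20],
  [0.9,0,0,0,0,0,20],
  [0.92,0,0,0,0,0,20],
  [0.94,0,0,0,0,0,20],
  [0.94,0,0,0,0,0,20],
])

```text
time: 10.63
tool_pos: [0.5042, 0.3507, 0.0736]
ee_rot: [-3.141, 0.007, 1.678]
wrist_force: [0.6, -9.6, 2.6]
width: 0.0495
finger_force: 30.0
```

```bash
python3 -c "
from h import *
st()"
```

```text
t 10.63 board x 0.4 y 359.7 z 73.6 mm | yawerr -0.0025 roll -3.141 pit 0.007 | F [ 0.6 -9.6  2.6] w 49.5 ff 30.0
```

The keeper is against its open stop. I'll release it and travel to the far bar's rear end.

Request:
servo_tool([
  [-0.04,0,0,0,0,0,94],
  [-0.04,0,0,0,0,0,94],
  [-0.04,0,0,0,0,0,94],
  [-0.04,0,-0.2,0,0,0,94],
  [-0.04,0,-0.5,0,0,0,94],
  [-0.04,0,-0.7,0,0,0,94],
  [-0.04,0,-0.7,0,0,0,94],
])

```text
time: 11.22
tool_pos: [0.5061, 0.3528, 0.1495]
ee_rot: [3.133, -0.005, 1.68]
wrist_force: [0.8, 0.5, 1.4]
width: 0.0919
finger_force: 0.0
```

Request:
servo_tool([
  [-1,0.15,0,0,0,0,94],
  [-1,0.15,0,0,0,0,94],
  [-1,0.15,0,0,0,0,94],
])

```text
time: 11.47
tool_pos: [0.5298, 0.2497, 0.1423]
ee_rot: [-3.14, 0.002, 1.678]
wrist_force: [0.9, 0.4, -0.1]
width: 0.0939
finger_force: 0.0
```

Request:
servo_tool([
  [-1,0.15,0,0,0,0,94],
  [-1,0.15,0,0,0,0,94],
  [-1,0.15,0,0,0,0,94],
])

```text
time: 11.72
tool_pos: [0.5557, 0.1511, 0.1421]
ee_rot: [-3.14, 0.002, 1.676]
wrist_force: [0.1, 0.3, 0.4]
width: 0.0939
finger_force: 0.0
```

Request:
servo_tool([
  [-1,0.15,0,0,0,0,94],
  [-1,0.15,0,0,0,0,94],
  [-1,0.15,0,0,0,0,94],
])

```text
time: 11.97
tool_pos: [0.5814, 0.0532, 0.142]
ee_rot: [-3.14, 0.001, 1.676]
wrist_force: [0.5, 0.5, -0.5]
width: 0.0941
finger_force: 0.0
```

Request:
servo_tool([
  [-1,0.15,0,0,0,0,94],
  [-1,0.15,0,0,0,0,94],
  [-1,0.15,0,0,0,0,94],
  [-1,0.15,0,0,0,0,94],
])

```text
time: 12.3
tool_pos: [0.607, -0.0444, 0.1415]
ee_rot: [-3.139, 0.0, 1.674]
wrist_force: [-0.3, -0.2, -1.0]
width: 0.094
finger_force: 0.0
```

```bash
cat >> h.py <<'E'
def see(*cams):
    st()
    for n in cams:
        im=snap(n,n+'_last.png'); c,s,w=balls(n,im)
        for cc,ss,b in zip(c,s,tob(w)*1e3):
            if abs(b[0])<170 and -330<b[1]<420: print(n,cc.round().tolist(),ss[2:].tolist(),b.round(1).tolist())
E
python3 -c "
from h import *
see('top','scene','wrist')"
```

```text
t 12.30 board x 59.3 y -44.3 z 141.5 mm | yawerr -0.0064 roll -3.139 pit 0.000 | F [-0.3 -0.2 -1. ] w 94.0 ff 0.0
top [310.0, 142.0] [9, 10, 66] [88.2, -224.5]
top [312.0, 167.0] [9, 9, 65] [-9.0, -215.2]
top [320.0, 186.0] [10, 9, 68] [-87.0, -234.4]
top [281.0, 193.0] [10, 10, 70] [-93.3, -84.0]
scene [353.0, 222.0] [30, 54, 84] [44.7, 318.7]
scene [225.0, 210.0] [12, 11, 104] [-91.6, -86.6]
scene [181.0, 218.0] [12, 12, 110] [-85.5, -237.2]
scene [234.0, 229.0] [8, 11, 61] [-1.0, -72.4]
scene [188.0, 235.0] [13, 12, 122] [-6.8, -218.0]
scene [236.0, 249.0] [14, 13, 129] [78.7, -78.3]
scene [188.0, 260.0] [13, 13, 139] [91.6, -227.1]
wrist [184.0, 201.0] [16, 17, 97] [-10.1, -54.3]
wrist [277.0, 226.0] [41, 42, 1158] [79.4, -79.9]
wrist [195.0, 223.0] [42, 29, 670] [-1.1, -76.3]
wrist [101.0, 234.0] [46, 42, 1393] [-94.7, -88.7]
wrist [194.0, 356.0] [36, 16, 402] [-9.8, -234.3]
wrist [129.0, 365.0] [34, 31, 717] [-84.0, -247.0]
wrist [284.0, 359.0] [37, 22, 645] [90.6, -238.7]
```

Request:
servo_tool([
  [-0.91,0.15,0,0,0,0,94],
  [-0.91,0.15,0,0,0,0,94],
  [-0.91,0.15,0,0,0,0,94],
])

```text
time: 12.7
tool_pos: [0.6324, -0.1324, 0.1429]
ee_rot: [-3.141, 0.003, 1.678]
wrist_force: [-0.9, 0.0, -0.5]
width: 0.0941
finger_force: 0.0
```

Request:
servo_tool([
  [-0.91,0.16,0,0,0,0,94],
  [-0.91,0.16,0,0,0,0,80],
  [-0.91,0.16,0.2,0,0,0,80],
  [-0.91,0.16,0.4,0,0,0,80],
  [-0.91,0.16,0.4,0,0,0,80],
  [-0.91,0.16,0.4,0,0,0,80],
])

```text
time: 13.2
tool_pos: [0.6566, -0.2158, 0.1016]
ee_rot: [-3.138, -0.003, 1.681]
wrist_force: [0.1, -0.6, -0.4]
width: 0.0805
finger_force: 0.0
```

```bash
python3 -c "
from h import *
see('scene','wrist')
print(cam('wrist')[2])"; python3 -c "
import cv2,numpy as np
a=cv2.imread('pics/scene_last.png');b=cv2.imread('pics/wrist_last.png')
cv2.imwrite('pics/v1.png',np.hstack([cv2.resize(a[120:320,100:300],(400,400)),cv2.resize(b,(400,400))]))"
```

```text
t 13.20 board x 89.8 y -220.1 z 101.6 mm | yawerr 0.0005 roll -3.138 pit -0.003 | F [ 0.1 -0.6 -0.4] w 80.5 ff 0.0
scene [353.0, 222.0] [30, 54, 85] [44.5, 318.7]
scene [225.0, 209.0] [13, 11, 99] [-94.2, -85.6]
scene [235.0, 230.0] [12, 12, 119] [1.7, -67.6]
scene [237.0, 249.0] [13, 13, 134] [80.2, -77.0]
scene [187.0, 262.0] [8, 10, 57] [97.9, -229.0]
wrist [10.0, 21.0] [23, 48, 901] [-87.1, -87.7]
wrist [130.0, 9.0] [60, 24, 1042] [1.1, -80.0]
wrist [239.0, 16.0] [59, 38, 1841] [78.9, -84.2]
wrist [127.0, 191.0] [37, 37, 565] [-16.0, -215.7]
wrist [251.0, 201.0] [45, 43, 1129] [86.8, -224.3]
wrist [44.0, 218.0] [55, 48, 1990] [-89.2, -239.0]
[[ 0.99390289  0.11023776  0.00216324 -0.63009723]
 [ 0.10542903 -0.95592485  0.27402991 -0.28110902]
 [ 0.03227633 -0.27213105 -0.96171874  0.22411602]
 [ 0.          0.          0.          1.        ]]
```

View pics/v1.png

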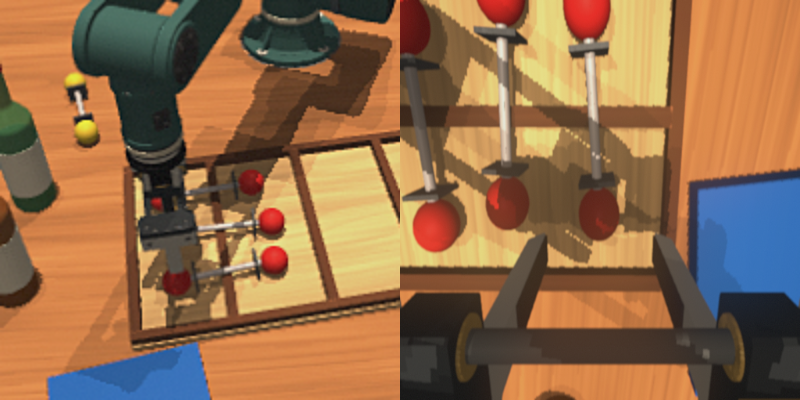

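The wrist view shows the rear ball at (256,205), just ahead of and below the open fingers, and both neighbours are clear. I'll descend in stages and watch the force.

Request:
servo_tool([
  [-0.05,-0.01,0.2,0,0,0,80],
  [-0.05,-0.01,0.4,0,0,0,80],
  [-0.05,-0.01,0.55,0,0,0,80],
  [-0.05,-0.01,0.65,0,0,0,80],
  [-0.05,-0.01,0.65,0,0,0,80],
])

```text
time: 13.72
tool_pos: [0.6563, -0.2219, 0.0372]
ee_rot: [-3.139, -0.001, 1.681]
wrist_force: [-0.1, -0.5, -0.4]
width: 0.0798
finger_force: 0.0
```

Request:
servo_tool([
  [0,0,0.05,0,0,0,80],
  [0,0,0.1,0,0,0,80],
  [0,0,0.15,0,0,0,80],
  [0,0,0.15,0,0,0,80],
])

```text
time: 14.05
tool_pos: [0.6569, -0.2231, 0.0231]
ee_rot: [-3.141, -0.0, 1.679]
wrist_force: [-0.9, 0.1, -0.8]
width: 0.0801
finger_force: 0.0
```

Request:
servo_tool([
  [0,0,0.04,0,0,0,80],
  [0,0,0.08,0,0,0,80],
  [0,0,0.1,0,0,0,80],
  [0,0,0.1,0,0,0,80],
])

```text
time: 14.38
tool_pos: [0.6566, -0.2232, 0.0127]
ee_rot: [-3.14, -0.001, 1.679]
wrist_force: [-0.4, 0.2, -0.5]
width: 0.0801
finger_force: 0.0
```

```bash
python3 -c "
from h import *
see()"
```

```text
t 14.38 board x 88.9 y -227.4 z 12.7 mm | yawerr -0.0014 roll -3.140 pit -0.001 | F [-0.4  0.2 -0.5] w 80.1 ff 0.0
```

Request:
servo_tool([
  [0,0,0.03,0,0,0,80],
  [0,0,0.05,0,0,0,20],
  [0,0,0.05,0,0,0,20],
  [0,0,0.05,0,0,0,20],
  [0,0,0.05,0,0,0,20],
  [0,0,0.05,0,0,0,20],
  [0,0,0.05,0,0,0,20],
  [0,0,0.05,0,0,0,20],
  [0,0,0.05,0,0,0,20],
  [0,0,0.05,0,0,0,20],
])

```text
time: 15.22
tool_pos: [0.6572, -0.2234, 0.0088]
ee_rot: [3.141, 0.0, 1.679]
wrist_force: [-0.1, 0.2, 0.8]
width: 0.0427
finger_force: 30.0
```

```bash
python3 -c "
from h import *
see()"
```

```text
t 15.22 board x 89.5 y -227.7 z 8.8 mm | yawerr -0.0014 roll 3.141 pit 0.000 | F [-0.1  0.2  0.8] w 42.7 ff 30.0
```

The ball is gripped at 30 N. Now I'll tip the bar over its front ball, following the arc.

Request:
servo_tool([
  [0.02,0,-0.13,0,0,0,20],
  [0.04,0,-0.26,0,0,0,20],
  [0.12,0,-0.51,0,0,0,20],
  [0.25,-0.01,-0.74,0,0,0,20],
  [0.41,-0.02,-0.95,0,0,0,20],
])

```text
time: 15.63
tool_pos: [0.6507, -0.1829, 0.1059]
ee_rot: [3.141, 0.001, 1.678]
wrist_force: [0.3, 0.3, -2.5]
width: 0.0428
finger_force: 30.0
```

Request:
servo_tool([
  [0.2,0,-0.185,0,0,0,20],
  [0.43,-0.01,-0.325,0,0,0,20],
  [0.68,-0.02,-0.43,0,0,0,20],
  [0.82,-0.02,-0.46,0,0,0,20],
  [0.95,-0.03,-0.49,0,0,0,20],
])

```text
time: 16.05
tool_pos: [0.6375, -0.0873, 0.1541]
ee_rot: [3.14, 0.001, 1.68]
wrist_force: [-0.0, 0.5, -3.3]
width: 0.0429
finger_force: 30.0
```

```bash
python3 -c "
from h import *
see('scene')
import cv2
a=cv2.imread('pics/scene_last.png');cv2.imwrite('pics/v2.png',cv2.resize(a[100:320,100:360],None,fx=2,fy=2))"
```

```text
t 16.05 board x 84.9 y -90.3 z 154.1 mm | yawerr -0.0001 roll 3.140 pit 0.001 | F [-0.   0.5 -3.3] w 42.9 ff 30.0
scene [353.0, 222.0] [30, 54, 85] [45.7, 318.7]
scene [180.0, 218.0] [12, 12, 111] [-85.3, -237.2]
scene [188.0, 235.0] [13, 12, 122] [-6.8, -218.0]
scene [253.0, 246.0] [5, 11, 31] [76.5, -25.3]
```

View pics/v2.png

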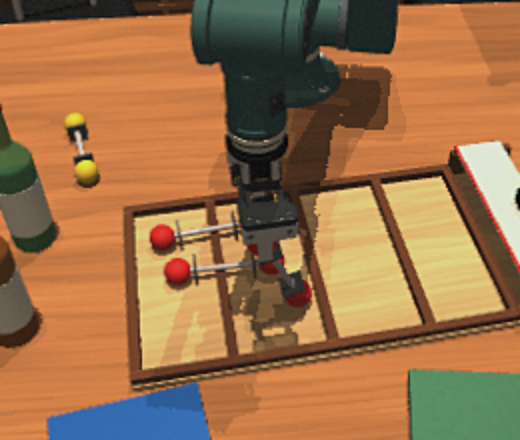

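Seen from the scene camera, the bar is near upright with its lower ball at crop (298,293), down on the board just short of the middle slat. I'll continue the arc.

Request:
servo_tool([
  [0.14,0,-0.015,0,0,0,20],
  [0.28,0,-0.02,0,0,0,20],
  [0.42,-0.01,-0.015,0,0,0,20],
  [0.55,-0.02,0,0,0,0,20],
  [0.82,-0.03,0.06,0,0,0,20],
  [0.95,-0.03,0.105,0,0,0,20],
])

```text
time: 16.6
tool_pos: [0.6302, 0.0069, 0.1535]
ee_rot: [3.119, 0.003, 1.679]
wrist_force: [0.9, 1.2, 27.1]
width: 0.0424
finger_force: 30.0
```

Request:
servo_tool([
  [0.12,0,0.055,0,0,0,20],
  [0.35,-0.01,0.2,0,0,0,20],
  [0.55,-0.02,0.38,0,0,0,20],
  [0.72,-0.03,0.6,0,0,0,20],
  [0.85,-0.03,0.83,0,0,0,20],
  [0.85,-0.03,0.83,0,0,0,20],
])

```text
time: 17.1
tool_pos: [0.61, 0.0948, 0.0565]
ee_rot: [-3.139, -0.004, 1.684]
wrist_force: [-1.1, 2.2, -0.5]
width: 0.043
finger_force: 30.0
```

```bash
python3 -c "
from h import *
see('scene','top','wrist')"
```

```text
t 17.10 board x 77.5 y 93.7 z 56.5 mm | yawerr 0.0030 roll -3.139 pit -0.004 | F [-1.1  2.2 -0.5] w 43.0 ff 30.0
scene [353.0, 222.0] [30, 54, 86] [45.6, 318.6]
scene [225.0, 210.0] [12, 11, 105] [-91.9, -86.2]
scene [180.0, 218.0] [12, 12, 111] [-85.3, -237.2]
scene [235.0, 230.0] [12, 12, 117] [1.4, -67.6]
scene [188.0, 235.0] [13, 12, 122] [-6.8, -218.0]
scene [246.0, 244.0] [13, 13, 128] [68.1, -44.1]
top [265.0, 154.0] [8, 9, 63] [65.8, -43.7]
top [312.0, 167.0] [9, 9, 66] [-9.1, -215.5]
top [273.0, 170.0] [10, 9, 71] [-0.7, -65.3]
top [320.0, 186.0] [10, 9, 67] [-86.9, -234.1]
top [281.0, 193.0] [10, 10, 71] [-93.2, -84.1]
wrist [256.0, 262.0] [83, 85, 5553] [77.9, 54.1]
wrist [217.0, 375.0] [3, 18, 43] [46.5, -48.5]
```

Request:
servo_tool([
  [0.04,0,0.14,0,0,0,20],
  [0.07,0,0.28,0,0,0,20],
  [0.09,0,0.4,0,0,0,20],
  [0.1,0,0.48,0,0,0,20],
  [0.1,0,0.5,0,0,0,20],
  [0.1,0,0.5,0,0,0,20],
])

```text
time: 17.75
tool_pos: [0.6103, 0.0989, 0.0081]
ee_rot: [-3.14, 0.001, 1.678]
wrist_force: [-0.4, -0.2, -1.0]
width: 0.0427
finger_force: 30.0
```

```bash
python3 -c "
from h import *
see('wrist')"
```

```text
t 17.75 board x 78.2 y 97.7 z 8.1 mm | yawerr -0.0021 roll -3.140 pit 0.001 | F [-0.4 -0.2 -1. ] w 42.7 ff 30.0
wrist [255.0, 261.0] [85, 85, 5657] [78.0, 89.6]
```

Request:
servo_tool([
  [0,0,0.03,0,0,0,20],
  [0,0,0.03,0,0,0,80],
  [0,0,0.03,0,0,0,80],
  [0,0,0.03,0,0,0,80],
  [0,0,0.03,0,0,0,80],
  [0,0,0.03,0,0,0,80],
  [0,0,-0.2,0,0,0,80],
  [0,0,-0.5,0,0,0,80],
  [0,0,-0.85,0,0,0,80],
  [0,0,-0.85,0,0,0,80],
])

```text
time: 18.63
tool_pos: [0.6156, 0.1, 0.1031]
ee_rot: [3.127, 0.001, 1.679]
wrist_force: [0.9, -0.2, 2.0]
width: 0.0798
finger_force: 0.0
```

Request:
servo_tool([
  [-0.7,-0.05,0,0,0,0,80],
  [-0.7,-0.05,0,0,0,0,80],
  [-0.7,-0.05,0,0,0,0,80],
])

```text
time: 18.88
tool_pos: [0.614, 0.0246, 0.0946]
ee_rot: [3.14, 0.004, 1.675]
wrist_force: [-0.4, 0.6, 0.2]
width: 0.0801
finger_force: 0.0
```

Request:
servo_tool([
  [-0.7,-0.05,0,0,0,0,80],
  [-0.7,-0.05,0,0,0,0,80],
  [-0.7,-0.05,0,0,0,0,80],
  [-0.7,-0.05,0,0,0,0,80],
])

```text
time: 19.22
tool_pos: [0.6161, -0.0414, 0.094]
ee_rot: [3.141, -0.001, 1.677]
wrist_force: [-0.5, 0.6, -0.2]
width: 0.08
finger_force: 0.0
```

```bash
python3 -c "
from h import *
see('scene','top','wrist')"
```

```text
t 19.22 board x 68.7 y -42.3 z 94.0 mm | yawerr -0.0038 roll 3.141 pit -0.001 | F [-0.5  0.6 -0.2] w 80.0 ff 0.0
scene [353.0, 222.0] [30, 54, 84] [44.7, 318.7]
scene [225.0, 210.0] [12, 11, 102] [-92.0, -86.7]
scene [181.0, 218.0] [12, 12, 110] [-85.5, -237.2]
scene [233.0, 230.0] [8, 11, 60] [-0.0, -74.2]
scene [188.0, 235.0] [13, 12, 122] [-6.8, -218.0]
scene [292.0, 240.0] [14, 12, 125] [80.6, 100.1]
scene [247.0, 246.0] [8, 13, 57] [72.3, -44.3]
top [228.0, 156.0] [9, 9, 69] [77.7, 101.6]
top [312.0, 167.0] [9, 9, 66] [-9.3, -215.0]
top [320.0, 186.0] [10, 9, 68] [-86.7, -234.0]
top [282.0, 193.0] [10, 9, 68] [-93.8, -84.2]
wrist [270.0, 17.0] [62, 40, 2008] [78.3, 93.9]
wrist [254.0, 206.0] [51, 37, 1333] [66.9, -43.8]
wrist [62.0, 257.0] [56, 48, 2026] [-95.7, -89.4]
wrist [176.0, 378.0] [45, 15, 476] [-7.9, -216.6]
```

Request:
servo_tool([
  [-0.05,-0.01,0,0,0,0,62],
  [-0.05,-0.01,0,0,0,0,62],
  [-0.05,-0.01,0.15,0,0,0,62],
  [-0.05,-0.01,0.3,0,0,0,62],
  [-0.05,-0.01,0.5,0,0,0,62],
  [-0.05,-0.01,0.65,0,0,0,62],
  [-0.05,-0.01,0.78,0,0,0,62],
  [-0.05,-0.01,0.85,0,0,0,62],
  [-0.05,-0.01,0.85,0,0,0,62],
])

```text
time: 20.12
tool_pos: [0.6142, -0.0452, 0.0069]
ee_rot: [-3.138, -0.001, 1.68]
wrist_force: [0.7, 0.3, -0.6]
width: 0.062
finger_force: 0.0
```

Request:
servo_tool([
  [0,0,0,0,0,0,20],
  [0,0,0,0,0,0,20],
  [0,0,0,0,0,0,20],
  [0,0,0,0,0,0,20],
  [0,0,0,0,0,0,20],
  [0,0,0,0,0,0,20],
])

```text
time: 20.62
tool_pos: [0.6164, -0.046, 0.0104]
ee_rot: [3.14, 0.001, 1.679]
wrist_force: [-0.4, -0.6, 3.1]
width: 0.0431
finger_force: 30.0
```

```bash
python3 -c "
from h import *
see('wrist')"
```

```text
t 20.62 board x 68.4 y -46.9 z 10.4 mm | yawerr -0.0015 roll 3.140 pit 0.001 | F [-0.4 -0.6  3.1] w 43.1 ff 30.0
wrist [255.0, 253.0] [77, 71, 4441] [67.8, -50.7]
wrist [141.0, 264.0] [73, 36, 1896] [3.3, -57.5]
wrist [13.0, 295.0] [28, 41, 802] [-73.1, -77.4]
```

Request:
servo_tool([
  [0.03,0,-0.13,0,0,0,20],
  [0.06,0,-0.26,0,0,0,20],
  [0.17,0,-0.51,0,0,0,20],
  [0.32,0.01,-0.74,0,0,0,20],
  [0.5,0.02,-0.95,0,0,0,20],
])

```text
time: 21.08
tool_pos: [0.6119, 0.0043, 0.1058]
ee_rot: [-3.141, 0.0, 1.678]
wrist_force: [0.9, 0.8, -3.5]
width: 0.0431
finger_force: 30.0
```

Request:
servo_tool([
  [0.22,0,-0.18,0,0,0,20],
  [0.45,0.01,-0.33,0,0,0,20],
  [0.68,0.02,-0.43,0,0,0,20],
  [0.82,0.02,-0.47,0,0,0,20],
  [0.94,0.03,-0.5,0,0,0,20],
])

```text
time: 21.5
tool_pos: [0.607, 0.0974, 0.1607]
ee_rot: [3.132, 0.005, 1.679]
wrist_force: [0.6, -5.8, 10.7]
width: 0.0417
finger_force: 29.6
```

```bash
python3 -c "
from h import *
see('scene','top')"
```

```text
t 21.50 board x 74.8 y 96.7 z 160.7 mm | yawerr -0.0012 roll 3.132 pit 0.005 | F [ 0.6 -5.8 10.7] w 41.7 ff 29.6
scene [353.0, 221.0] [30, 54, 85] [43.3, 318.7]
scene [225.0, 210.0] [12, 11, 105] [-91.6, -86.1]
scene [181.0, 218.0] [12, 12, 110] [-85.5, -237.2]
scene [235.0, 230.0] [12, 12, 117] [1.4, -67.6]
scene [188.0, 235.0] [13, 12, 124] [-6.9, -218.0]
top [312.0, 167.0] [9, 9, 65] [-9.0, -215.2]
top [273.0, 170.0] [10, 9, 68] [-1.0, -65.1]
top [319.0, 186.0] [10, 9, 67] [-86.6, -233.8]
top [281.0, 193.0] [10, 10, 70] [-93.5, -84.0]
```

Request:
servo_tool([
  [0.08,0,-0.03,0,0,0,20],
  [0.16,0,-0.04,0,0,0,20],
  [0.32,0.01,-0.02,0,0,0,20],
  [0.56,0.02,0.04,0,0,0,20],
  [0.8,0.03,0.15,0,0,0,20],
])

```text
time: 22.02
tool_pos: [0.6009, 0.1788, 0.1434]
ee_rot: [3.134, -0.001, 1.678]
wrist_force: [-0.5, 0.4, 0.2]
width: 0.0225
finger_force: 0.0
```

Request:
servo_tool([
  [0.21,0,0.15,0,0,0,20],
  [0.4,0,0.33,0,0,0,20],
  [0.55,0,0.55,0,0,0,20],
  [0.65,0,0.78,0,0,0,20],
  [0.65,0,0.78,0,0,0,20],
])

```text
time: 22.43
tool_pos: [0.5884, 0.2441, 0.0565]
ee_rot: [-3.133, 0.001, 1.682]
wrist_force: [-0.2, -0.1, -1.3]
width: 0.0202
finger_force: 0.0
```

```bash
python3 -c "
from h import *
see('scene','top','wrist')"
```

```text
t 22.43 board x 72.4 y 244.5 z 56.5 mm | yawerr 0.0018 roll -3.133 pit 0.001 | F [-0.2 -0.1 -1.3] w 20.2 ff 0.0
scene [328.0, 201.0] [11, 12, 50] [-62.9, 269.7]
scene [225.0, 210.0] [12, 11, 106] [-91.1, -86.5]
scene [181.0, 218.0] [12, 12, 111] [-84.9, -237.2]
scene [235.0, 230.0] [12, 12, 118] [1.6, -67.5]
scene [361.0, 237.0] [13, 23, 38] [113.1, 318.6]
scene [188.0, 235.0] [13, 12, 123] [-6.8, -218.2]
scene [297.0, 234.0] [13, 12, 128] [60.3, 121.2]
top [221.0, 162.0] [11, 10, 79] [57.3, 131.5]
top [312.0, 167.0] [9, 9, 67] [-9.2, -215.3]
top [273.0, 170.0] [9, 9, 66] [-1.0, -65.4]
top [320.0, 186.0] [10, 9, 67] [-86.9, -234.1]
top [281.0, 193.0] [10, 10, 70] [-93.1, -83.8]
wrist [69.0, 136.0] [147, 10, 1329] [-47.8, 297.7]
wrist [360.0, 137.0] [163, 11, 1491] [146.0, 297.0]
wrist [112.0, 197.0] [60, 57, 2622] [-23.9, 255.5]
wrist [239.0, 367.0] [38, 34, 1149] [62.9, 109.2]
```

The ball slipped out past vertical, so I'll check where the bar fell.

```bash
python3 -c "
import cv2,numpy as np
a=cv2.imread('pics/scene_last.png');b=cv2.imread('pics/wrist_last.png')
cv2.imwrite('pics/v3.png',np.hstack([cv2.resize(a[120:320,220:420],(400,400)),cv2.resize(b,(400,400))]))"
```

```text
(no output)
```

View pics/v3.png

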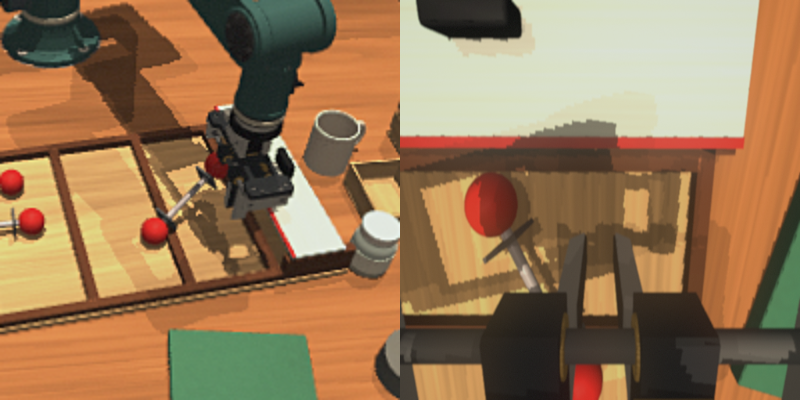

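The bar came down across the bay slat but about 34° askew: outer ball near board (−24, 248), inner ball at (60, 121). I'll align the gripper to it, grip the outer ball and swing it straight with both ends on the board.

Request:
servo_tool([
  [0,0,-0.35,0,0,0,20],
  [0,0,-0.55,0,0,0,20],
  [0,-0.3,-0.55,0,0,-0.1,20],
  [0,-0.6,-0.55,0,0,-0.2,70],
  [0,-0.96,-0.55,0,0,-0.3,70],
  [0,-0.96,-0.55,0,0,-0.376,70],
  [0,-0.96,-0.55,0,0,-0.376,70],
  [0,-0.96,-0.55,0,0,-0.376,70],
])

```text
time: 23.25
tool_pos: [0.4977, 0.2315, 0.1194]
ee_rot: [3.137, 0.002, 2.27]
wrist_force: [0.3, -0.6, 0.5]
width: 0.0499
finger_force: 0.0
```

```bash
python3 -c "
from h import *
see('scene','top','wrist')
import cv2
a=cv2.imread('pics/wrist_last.png');b=cv2.imread('pics/scene_last.png')
cv2.imwrite('pics/v4.png',np.hstack([cv2.resize(b[120:320,220:420],(400,400)),cv2.resize(a,(400,400))]))"
```

```text
t 23.25 board x -19.1 y 242.0 z 119.4 mm | yawerr 0.5897 roll 3.137 pit 0.002 | F [ 0.3 -0.6  0.5] w 49.9 ff 0.0
scene [225.0, 210.0] [12, 11, 104] [-91.6, -86.6]
scene [330.0, 210.0] [12, 10, 77] [-22.4, 262.8]
scene [180.0, 218.0] [12, 12, 111] [-85.3, -237.2]
scene [358.0, 232.0] [19, 36, 55] [89.4, 318.6]
scene [235.0, 230.0] [12, 12, 117] [1.4, -67.6]
scene [300.0, 231.0] [13, 13, 126] [48.7, 135.3]
scene [188.0, 235.0] [13, 12, 122] [-6.8, -218.0]
top [220.0, 161.0] [10, 9, 74] [62.1, 133.5]
top [312.0, 167.0] [9, 9, 65] [-9.0, -215.2]
top [273.0, 170.0] [10, 9, 69] [-1.0, -65.6]
top [319.0, 186.0] [10, 9, 67] [-86.6, -233.8]
top [282.0, 193.0] [10, 10, 70] [-93.3, -84.3]
wrist [163.0, 46.0] [129, 90, 1111] [-144.8, 301.3]
wrist [316.0, 152.0] [20, 16, 126] [3.3, 301.0]
wrist [265.0, 178.0] [48, 47, 1683] [-20.3, 258.2]
wrist [429.0, 229.0] [134, 95, 949] [130.8, 300.6]
wrist [259.0, 353.0] [33, 9, 222] [77.5, 101.9]
```

View pics/v4.png

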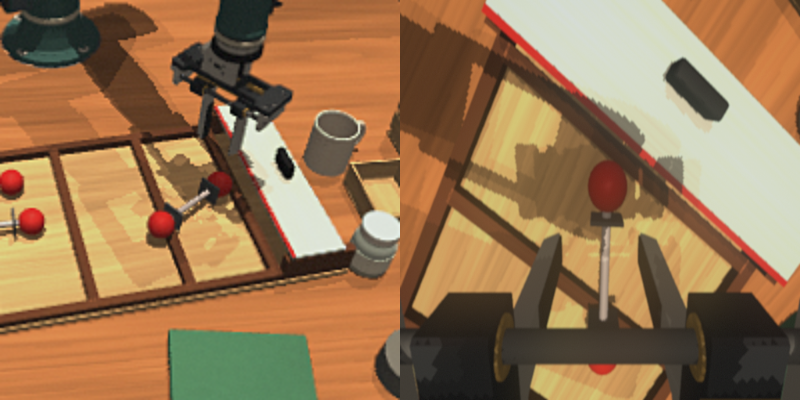

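Request:
servo_tool([
  [0.12,0.06,0,0,0,0.08,64],
  [0.12,0.06,0,0,0,0.16,64],
  [0.12,0.06,0.1,0,0,0.25,64],
  [0.12,0.06,0.3,0,0,0.25,64],
  [0.12,0.06,0.5,0,0,0.25,64],
  [0.12,0.06,0.5,0,0,0.25,64],
  [0.12,0.06,0.5,0,0,0.25,64],
])

```text
time: 23.98
tool_pos: [0.4934, 0.2447, 0.0654]
ee_rot: [-3.139, 0.0, 1.876]
wrist_force: [0.3, -0.9, 0.6]
width: 0.0642
finger_force: 0.0
```

```bash
python3 -c "
from h import *
see('wrist')
K,D,M=cam('wrist')
r=[tuple((tob(ray('scene',[300,231],z))*1e3).round()[0])+tuple((tob(ray('top',[220,161],z))*1e3).round()[0]) for z in(.034,.04,.049,.06)];print(r)"
```

```text
t 23.98 board x -22.0 y 255.5 z 65.4 mm | yawerr 0.1952 roll -3.139 pit 0.000 | F [ 0.3 -0.9  0.6] w 64.2 ff 0.0
wrist [50.0, 115.0] [115, 27, 989] [-168.9, 296.6]
wrist [319.0, 169.0] [70, 20, 545] [15.3, 296.0]
wrist [454.0, 196.0] [118, 33, 1087] [115.1, 295.5]
wrist [260.0, 211.0] [57, 55, 2390] [-18.7, 257.3]
wrist [329.0, 378.0] [52, 15, 525] [68.6, 122.1]
[(np.float64(48.0), np.float64(135.0), np.float64(62.0), np.float64(135.0)), (np.float64(53.0), np.float64(133.0), np.float64(61.0), np.float64(135.0)), (np.float64(60.0), np.float64(130.0), np.float64(59.0), np.float64(134.0)), (np.float64(69.0), np.float64(126.0), np.float64(57.0), np.float64(134.0))]
```

Request:
servo_tool([
  [0,0.02,0.15,0,0,0,64],
  [0,0.02,0.3,0,0,0,64],
  [0,0.02,0.45,0,0,0,64],
  [0,0.02,0.55,0,0,0,64],
  [0,0.02,0.56,0,0,0,30],
  [0,0.02,0.56,0,0,0,30],
  [0,0.02,0.56,0,0,0,20],
  [0,0.02,0.56,0,0,0,20],
  [0,0.02,0.56,0,0,0,20],
  [0,0.02,0.56,0,0,0,20],
])

```text
time: 24.87
tool_pos: [0.4967, 0.2461, 0.0115]
ee_rot: [3.139, -0.0, 1.877]
wrist_force: [0.5, 1.0, 3.5]
width: 0.0429
finger_force: 30.0
```

```bash
python3 -c "
from h import *
see('scene')"
```

```text
t 24.87 board x -18.5 y 256.5 z 11.5 mm | yawerr 0.1965 roll 3.139 pit -0.000 | F [0.5 1.  3.5] w 42.9 ff 30.0
scene [225.0, 210.0] [12, 11, 102] [-91.8, -86.4]
scene [180.0, 218.0] [12, 12, 111] [-85.3, -237.2]
scene [359.0, 234.0] [17, 31, 48] [97.8, 318.6]
scene [235.0, 230.0] [12, 12, 118] [1.6, -67.5]
scene [300.0, 231.0] [13, 13, 126] [48.6, 135.2]
scene [188.0, 235.0] [13, 12, 122] [-6.8, -218.0]
```

Request:
servo_tool([
  [-0.08,-0.01,0,0,0,0,20],
  [-0.16,-0.03,0,0,0,0,20],
  [-0.18,0,0,0,0,0.02,20],
  [-0.2,0.12,0,0,0,0.04,20],
  [-0.22,0.25,0,0,0,0.06,20],
  [-0.25,0.4,0,0,0,0.08,20],
  [-0.27,0.55,0,0,0,0.1,20],
  [-0.28,0.66,0,0,0,0.12,20],
  [-0.29,0.72,0,0,0,0.12,20],
  [-0.29,0.74,0,0,0,0.125,20],
  [-0.29,0.74,0,0,0,0.125,20],
])

```text
time: 25.83
tool_pos: [0.5735, 0.2405, 0.0109]
ee_rot: [-3.138, -0.001, 1.68]
wrist_force: [-5.3, 0.8, 7.2]
width: 0.043
finger_force: 30.0
```

```bash
python3 -c "
from h import *
see('scene','top','wrist')"
```

```text
t 25.83 board x 57.2 y 242.6 z 10.9 mm | yawerr -0.0001 roll -3.138 pit -0.001 | F [-5.3  0.8  7.2] w 43.0 ff 30.0
scene [225.0, 210.0] [12, 11, 105] [-91.4, -86.6]
scene [180.0, 218.0] [12, 12, 111] [-85.3, -237.2]
scene [235.0, 230.0] [12, 12, 118] [1.6, -67.5]
scene [188.0, 235.0] [13, 12, 122] [-6.8, -218.0]
scene [362.0, 239.0] [11, 20, 33] [120.1, 318.5]
scene [296.0, 247.0] [14, 13, 136] [108.6, 103.0]
top [226.0, 149.0] [10, 9, 67] [106.7, 104.3]
top [312.0, 167.0] [9, 9, 65] [-9.0, -215.2]
top [273.0, 170.0] [10, 9, 68] [-1.0, -65.4]
top [320.0, 186.0] [9, 9, 65] [-86.5, -234.1]
top [281.0, 193.0] [10, 10, 70] [-93.5, -84.1]
wrist [60.0, 149.0] [137, 15, 1649] [-43.7, 296.9]
wrist [405.0, 150.0] [219, 16, 3032] [133.2, 296.2]
wrist [259.0, 230.0] [74, 55, 2326] [58.6, 252.3]
wrist [265.0, 266.0] [27, 7, 149] [62.3, 230.3]
```

Request:
servo_tool([
  [0,0.03,0,0,0,0.03,20],
  [0,0.06,0,0,0,0.06,20],
  [0,0.1,0,0,0,0.1,20],
  [0,0.14,0,0,0,0.14,20],
  [0,0.17,0,0,0,0.18,20],
  [0,0.2,0,0,0,0.22,20],
  [0,0.2,0,0,0,0.22,20],
  [0,0.2,0,0,0,0.22,20],
])

```text
time: 26.65
tool_pos: [0.5948, 0.2426, 0.0109]
ee_rot: [-3.142, -0.001, 1.336]
wrist_force: [-2.1, 0.7, 4.3]
width: 0.0429
finger_force: 30.0
```

```bash
python3 -c "
from h import *
see('scene','top')"
```

```text
t 26.65 board x 78.6 y 242.3 z 10.9 mm | yawerr -0.3450 roll -3.142 pit -0.001 | F [-2.1  0.7  4.3] w 42.9 ff 30.0
scene [225.0, 210.0] [12, 11, 105] [-91.2, -86.4]
scene [180.0, 218.0] [12, 12, 110] [-85.1, -237.2]
scene [235.0, 230.0] [12, 12, 118] [1.6, -67.5]
scene [361.0, 238.0] [13, 23, 36] [114.5, 318.6]
scene [188.0, 235.0] [13, 12, 124] [-6.9, -218.0]
scene [290.0, 241.0] [14, 12, 130] [80.0, 93.9]
top [230.0, 156.0] [10, 9, 66] [77.5, 95.6]
top [312.0, 167.0] [9, 9, 65] [-9.0, -215.7]
top [273.0, 170.0] [10, 9, 66] [-0.8, -65.6]
top [319.0, 186.0] [9, 9, 67] [-87.0, -233.8]
top [281.0, 193.0] [10, 10, 71] [-93.6, -83.8]
```

The bar is now straight, with balls at (79, 242) and (79, 95), both on the board. I'll release it, turn back, and travel to the middle bar.

Request:
servo_tool([
  [0,0,0,0,0,0,64],
  [0,0,0,0,0,0,64],
  [0,0,0,0,0,0,64],
  [0,0,0,0,0,0,64],
  [0,0,-0.2,0,0,0,64],
  [0,0,-0.5,0,0,0,64],
  [0,0,-0.9,0,0,-0.08,64],
  [0,0,-0.9,0,0,-0.16,64],
  [0,0,-0.9,0,0,-0.22,64],
  [0,0,-0.9,0,0,-0.22,64],
])

```text
time: 27.58
tool_pos: [0.5953, 0.2425, 0.1009]
ee_rot: [3.14, -0.0, 1.682]
wrist_force: [-0.2, 0.6, 0.4]
width: 0.0638
finger_force: 0.0
```

Request:
servo_tool([
  [-0.92,-0.18,0,0,0,0,64],
  [-0.92,-0.18,0,0,0,0,64],
  [-0.92,-0.18,0,0,0,0,64],
])

```text
time: 27.83
tool_pos: [0.586, 0.1443, 0.0988]
ee_rot: [-3.139, 0.004, 1.675]
wrist_force: [-0.1, 0.6, 0.4]
width: 0.064
finger_force: 0.0
```

Request:
servo_tool([
  [-0.92,-0.18,0,0,0,0,64],
  [-0.92,-0.18,0,0,0,0,64],
  [-0.92,-0.18,0,0,0,0,64],
])

```text
time: 28.08
tool_pos: [0.5782, 0.0507, 0.0991]
ee_rot: [-3.139, 0.003, 1.674]
wrist_force: [0.0, 1.1, -0.9]
width: 0.0641
finger_force: 0.0
```

Request:
servo_tool([
  [-0.92,-0.18,0,0,0,0,64],
  [-0.92,-0.18,0,0,0,0,64],
  [-0.92,-0.18,0,0,0,0,64],
])

```text
time: 28.33
tool_pos: [0.5706, -0.0425, 0.0993]
ee_rot: [-3.14, 0.002, 1.674]
wrist_force: [1.1, -0.1, 0.3]
width: 0.0644
finger_force: 0.0
```

Request:
servo_tool([
  [-0.92,-0.18,0,0,0,0,64],
  [-0.92,-0.18,0,0,0,0,64],
  [-0.92,-0.18,0,0,0,0,64],
])

```text
time: 28.58
tool_pos: [0.5629, -0.1357, 0.0993]
ee_rot: [-3.14, 0.002, 1.675]
wrist_force: [1.3, -0.2, -0.3]
width: 0.064
finger_force: 0.0
```

Request:
servo_tool([
  [-0.92,-0.18,0,0,0,0,64],
  [-0.92,-0.18,0,0,0,0,64],
  [-0.92,-0.18,0,0,0,0,64],
  [-0.92,-0.18,0,0,0,0,64],
  [-0.92,-0.18,0,0,0,0,64],
])

```text
time: 29.0
tool_pos: [0.5558, -0.2237, 0.0994]
ee_rot: [-3.141, -0.002, 1.679]
wrist_force: [-0.1, 1.0, -0.4]
width: 0.0642
finger_force: 0.0
```

```bash
python3 -c "
from h import *
see('scene','top','wrist')"
```

```text
t 29.00 board x -11.2 y -216.9 z 99.4 mm | yawerr -0.0014 roll -3.141 pit -0.002 | F [-0.1  1.  -0.4] w 64.2 ff 0.0
scene [353.0, 221.0] [30, 54, 84] [42.4, 318.7]
scene [225.0, 210.0] [12, 11, 106] [-91.1, -86.5]
scene [178.0, 219.0] [7, 7, 30] [-80.8, -246.3]
scene [235.0, 230.0] [12, 12, 118] [1.6, -67.5]
scene [336.0, 233.0] [13, 12, 120] [81.3, 244.9]
scene [186.0, 235.0] [7, 8, 35] [-8.0, -223.4]
scene [290.0, 241.0] [14, 12, 128] [80.0, 94.2]
top [230.0, 156.0] [9, 9, 69] [76.5, 95.1]
top [191.0, 161.0] [10, 9, 69] [78.2, 245.2]
top [273.0, 170.0] [10, 9, 67] [-1.2, -65.7]
top [282.0, 192.0] [10, 10, 72] [-92.6, -84.4]
wrist [141.0, 27.0] [63, 58, 3026] [-93.3, -87.1]
wrist [272.0, 12.0] [60, 30, 1400] [0.0, -77.5]
wrist [262.0, 202.0] [44, 40, 865] [-6.2, -217.9]
wrist [176.0, 218.0] [11, 19, 44] [-77.5, -232.6]
wrist [161.0, 244.0] [22, 12, 89] [-92.2, -255.4]
```

Request:
servo_tool([
  [-0.01,0.03,0.15,0,0,0,64],
  [-0.01,0.03,0.35,0,0,0,64],
  [-0.01,0.03,0.55,0,0,0,64],
  [-0.01,0.03,0.72,0,0,0,64],
  [-0.01,0.03,0.84,0,0,0,64],
  [-0.01,0.03,0.91,0,0,0,64],
  [-0.01,0.03,0.91,0,0,0,64],
])

```text
time: 29.73
tool_pos: [0.558, -0.2237, 0.0073]
ee_rot: [-3.139, -0.002, 1.682]
wrist_force: [-0.5, -0.2, -0.3]
width: 0.0639
finger_force: 0.0
```

Request:
servo_tool([
  [0,0,0,0,0,0,20],
  [0,0,0,0,0,0,20],
  [0,0,0,0,0,0,20],
  [0,0,0,0,0,0,20],
  [0,0,0,0,0,0,20],
  [0,0,0,0,0,0,20],
])

```text
time: 30.23
tool_pos: [0.5599, -0.2257, 0.0105]
ee_rot: [3.139, 0.001, 1.681]
wrist_force: [1.3, 0.5, 3.6]
width: 0.0427
finger_force: 30.0
```

```bash
python3 -c "
from h import *
see('scene')"
```

```text
t 30.23 board x -7.4 y -219.3 z 10.5 mm | yawerr -0.0000 roll 3.139 pit 0.001 | F [1.3 0.5 3.6] w 42.7 ff 30.0
scene [353.0, 222.0] [30, 54, 85] [45.7, 318.7]
scene [225.0, 210.0] [12, 11, 105] [-91.4, -86.6]
scene [235.0, 230.0] [12, 12, 118] [1.2, -67.7]
scene [336.0, 233.0] [13, 12, 119] [81.1, 244.9]
scene [290.0, 241.0] [14, 12, 131] [80.1, 94.1]
```

Request:
servo_tool([
  [0.01,0,-0.13,0,0,0,20],
  [0.03,0,-0.26,0,0,0,20],
  [0.1,0,-0.51,0,0,0,20],
  [0.22,0.01,-0.75,0,0,0,20],
  [0.38,0.01,-0.96,0,0,0,20],
])

```text
time: 30.7
tool_pos: [0.5551, -0.1873, 0.1063]
ee_rot: [-3.14, -0.0, 1.68]
wrist_force: [0.4, 0.1, -3.9]
width: 0.043
finger_force: 30.0
```

Request:
servo_tool([
  [0.19,0,-0.19,0,0,0,20],
  [0.41,0.01,-0.34,0,0,0,20],
  [0.66,0.02,-0.445,0,0,0,20],
  [0.79,0.02,-0.49,0,0,0,20],
  [0.92,0.02,-0.51,0,0,0,20],
])

```text
time: 31.12
tool_pos: [0.5475, -0.0951, 0.1573]
ee_rot: [3.141, 0.002, 1.682]
wrist_force: [-0.5, -3.3, 5.1]
width: 0.0427
finger_force: 30.0
```

```bash
python3 -c "
from h import *
see('scene')"
```

```text
t 31.12 board x -5.4 y -88.1 z 157.3 mm | yawerr 0.0010 roll 3.141 pit 0.002 | F [-0.5 -3.3  5.1] w 42.7 ff 30.0
scene [353.0, 222.0] [30, 54, 84] [44.7, 318.7]
scene [180.0, 218.0] [12, 12, 110] [-85.5, -237.3]
scene [336.0, 233.0] [13, 12, 119] [81.1, 245.1]
scene [291.0, 240.0] [14, 12, 129] [79.9, 94.4]
```

Request:
servo_tool([
  [0.13,0,-0.035,0,0,0,20],
  [0.28,0,-0.04,0,0,0,20],
  [0.43,0.01,-0.035,0,0,0,20],
  [0.54,0.02,-0.02,0,0,0,20],
  [0.79,0.03,0.045,0,0,0,20],
  [0.98,0.03,0.13,0,0,0,20],
])

```text
time: 31.67
tool_pos: [0.5446, 0.0041, 0.1515]
ee_rot: [3.125, -0.001, 1.68]
wrist_force: [-0.4, 5.9, 23.8]
width: 0.0427
finger_force: 30.0
```

```bash
python3 -c "
from h import *
see('scene','top')"
```

```text
t 31.67 board x 2.5 y 10.8 z 151.5 mm | yawerr -0.0003 roll 3.125 pit -0.001 | F [-0.4  5.9 23.8] w 42.7 ff 30.0
scene [353.0, 222.0] [30, 54, 85] [45.7, 318.7]
scene [225.0, 210.0] [12, 11, 101] [-92.0, -86.5]
scene [181.0, 218.0] [12, 12, 109] [-85.8, -237.2]
scene [243.0, 230.0] [11, 11, 59] [7.8, -44.3]
scene [336.0, 233.0] [13, 12, 117] [81.0, 245.2]
scene [290.0, 240.0] [14, 12, 127] [79.4, 94.3]
top [228.0, 156.0] [6, 9, 40] [78.9, 101.4]
top [191.0, 161.0] [10, 9, 69] [78.4, 245.6]
top [320.0, 186.0] [10, 9, 68] [-86.7, -234.0]
top [281.0, 193.0] [10, 10, 69] [-93.2, -84.2]
```

Request:
servo_tool([
  [0.12,0,-0.02,0,0,0,20],
  [0.27,0,0.02,0,0,0,20],
  [0.5,0,0.16,0,0,0,20],
  [0.7,0,0.36,0,0,0,20],
  [0.83,0,0.57,0,0,0,20],
  [0.9,0,0.75,0,0,0,20],
  [0.9,0,0.75,0,0,0,20],
])

```text
time: 32.35
tool_pos: [0.5268, 0.0945, 0.0635]
ee_rot: [-3.134, -0.004, 1.683]
wrist_force: [-0.7, 3.5, -0.7]
width: 0.043
finger_force: 30.0
```

```bash
python3 -c "
from h import *
see('scene','top','wrist')"
```

```text
t 32.35 board x -5.2 y 102.5 z 63.5 mm | yawerr 0.0025 roll -3.134 pit -0.004 | F [-0.7  3.5 -0.7] w 43.0 ff 30.0
scene [353.0, 222.0] [30, 54, 85] [44.5, 318.7]
scene [225.0, 210.0] [12, 11, 104] [-91.6, -86.6]
scene [181.0, 218.0] [12, 12, 110] [-85.5, -237.2]
scene [245.0, 227.0] [12, 12, 115] [-1.8, -33.9]
scene [336.0, 233.0] [13, 12, 119] [81.1, 245.1]
scene [291.0, 241.0] [14, 12, 120] [81.6, 94.2]
top [191.0, 161.0] [9, 9, 69] [78.3, 245.7]
top [265.0, 172.0] [9, 9, 64] [-4.5, -32.6]
top [319.0, 186.0] [10, 9, 68] [-86.8, -233.6]
top [281.0, 193.0] [10, 10, 71] [-93.2, -84.1]
wrist [392.0, 11.0] [70, 27, 1371] [79.9, 231.2]
wrist [375.0, 219.0] [60, 56, 1901] [83.1, 94.9]
wrist [256.0, 243.0] [76, 78, 4554] [-3.7, 75.5]
wrist [257.0, 379.0] [46, 9, 352] [-2.7, -50.8]
```

Request:
servo_tool([
  [0.03,0,0.14,0,0,0,20],
  [0.05,0.0,0.28,0,0,0,20],
  [0.06,0,0.42,0,0,0,20],
  [0.06,0,0.52,0,0,0,20],
  [0.06,0,0.57,0,0,0,20],
  [0.06,0,0.57,0,0,0,20],
  [0.06,0,0.57,0,0,0,64],
  [0.06,0,0.57,0,0,0,64],
  [0.06,0,0.57,0,0,0,64],
  [0.06,0,0.57,0,0,0,64],
])

```text
time: 33.33
tool_pos: [0.5302, 0.0972, 0.0122]
ee_rot: [3.139, 0.001, 1.681]
wrist_force: [-0.5, 1.0, 0.4]
width: 0.0632
finger_force: 0.0
```

Request:
servo_tool([
  [0,0,-0.2,0,0,0,64],
  [0,0,-0.5,0,0,0,64],
  [0,0,-0.9,0,0,0,64],
  [-0.3,0,-0.9,0,0,0,64],
  [-0.7,0,-0.9,0,0,0,64],
  [-0.7,0,-0.9,0,0,0,64],
])

```text
time: 33.83
tool_pos: [0.5386, 0.0222, 0.1031]
ee_rot: [3.138, 0.005, 1.676]
wrist_force: [0.9, 0.5, 0.0]
width: 0.064
finger_force: 0.0
```

Request:
servo_tool([
  [-0.8,0,0,0,0,0,64],
  [-0.8,0,0,0,0,0,64],
  [-0.8,0,0,0,0,0,64],
  [-0.8,0,0,0,0,0,64],
])

```text
time: 34.17
tool_pos: [0.5459, -0.0533, 0.1013]
ee_rot: [3.141, 0.0, 1.677]
wrist_force: [0.3, 1.8, -0.2]
width: 0.0641
finger_force: 0.0
```

```bash
python3 -c "
from h import *
see('scene','top','wrist')"
```

```text
t 34.17 board x -2.5 y -46.4 z 101.3 mm | yawerr -0.0036 roll 3.141 pit 0.000 | F [ 0.3  1.8 -0.2] w 64.1 ff 0.0
scene [353.0, 222.0] [30, 54, 84] [44.9, 318.7]
scene [224.0, 210.0] [11, 11, 87] [-93.8, -88.5]
scene [180.0, 218.0] [12, 12, 108] [-86.0, -237.2]
scene [289.0, 221.0] [12, 11, 108] [-1.4, 110.8]
scene [245.0, 227.0] [12, 11, 89] [-3.1, -36.5]
scene [336.0, 233.0] [13, 12, 119] [81.1, 245.1]
scene [291.0, 240.0] [14, 12, 128] [79.8, 94.3]
top [230.0, 156.0] [10, 9, 70] [77.1, 94.9]
top [191.0, 161.0] [10, 9, 71] [77.9, 245.3]
top [228.0, 177.0] [9, 9, 69] [-3.6, 111.6]
top [320.0, 186.0] [9, 9, 66] [-87.0, -234.4]
wrist [255.0, 8.0] [56, 20, 822] [-3.1, 97.5]
wrist [369.0, 19.0] [63, 46, 2357] [78.1, 90.1]
wrist [257.0, 192.0] [51, 46, 1782] [-1.9, -38.1]
wrist [146.0, 250.0] [44, 46, 1240] [-97.2, -90.2]
wrist [176.0, 381.0] [38, 10, 181] [-81.2, -231.0]
```

Request:
servo_tool([
  [0.08,0,0.15,0,0,0,64],
  [0.08,0,0.35,0,0,0,64],
  [0.08,0,0.55,0,0,0,64],
  [0.08,0,0.72,0,0,0,64],
  [0.08,0,0.84,0,0,0,64],
  [0.08,0,0.92,0,0,0,64],
  [0.08,0,0.92,0,0,0,20],
  [0.08,0,0.92,0,0,0,20],
  [0.08,0,0.92,0,0,0,20],
  [0.08,0,0.92,0,0,0,20],
  [0.08,0,0.92,0,0,0,20],
  [0.08,0,0.92,0,0,0,20],
])

```text
time: 35.32
tool_pos: [0.5462, -0.0437, 0.0105]
ee_rot: [3.138, 0.001, 1.681]
wrist_force: [1.6, 0.7, 2.5]
width: 0.043
finger_force: 30.0
```

Request:
servo_tool([
  [0,0,0,0,0,0,20],
  [-0.2,0,0,0,0,0,20],
  [-0.4,0,0,0,0,0,20],
  [-0.6,0,0,0,0,0,20],
  [-0.7,0,0,0,0,0,20],
  [-0.7,0,0,0,0,0,20],
  [-0.7,0,0,0,0,0,20],
])

```text
time: 35.9
tool_pos: [0.5535, -0.115, 0.0104]
ee_rot: [3.14, 0.003, 1.68]
wrist_force: [1.4, -4.0, 4.9]
width: 0.0427
finger_force: 30.0
```

```bash
python3 -c "
from h import *
see('scene','top','wrist')"
```

```text
t 35.90 board x -1.6 y -108.6 z 10.4 mm | yawerr -0.0007 roll 3.140 pit 0.003 | F [ 1.4 -4.   4.9] w 42.7 ff 30.0
scene [353.0, 222.0] [30, 54, 85] [44.5, 318.7]
scene [180.0, 218.0] [12, 12, 111] [-85.3, -237.2]
scene [267.0, 224.0] [13, 11, 114] [-2.1, 38.8]
scene [336.0, 233.0] [13, 12, 119] [81.1, 245.1]
scene [290.0, 241.0] [14, 12, 129] [80.1, 94.1]
top [230.0, 156.0] [10, 9, 69] [76.9, 95.1]
top [191.0, 161.0] [10, 9, 69] [78.3, 246.0]
top [246.0, 175.0] [10, 10, 69] [-4.6, 40.4]
top [320.0, 186.0] [9, 9, 65] [-87.0, -234.1]
wrist [78.0, 212.0] [89, 76, 4468] [-97.7, -88.2]
wrist [258.0, 254.0] [73, 70, 3903] [-0.8, -112.8]
```

Request:
servo_tool([
  [0.03,0,-0.13,0,0,0,20],
  [0.06,0,-0.26,0,0,0,20],
  [0.17,0,-0.51,0,0,0,20],
  [0.32,0,-0.75,0,0,0,20],
  [0.5,0,-0.96,0,0,0,20],
])

```text
time: 36.47
tool_pos: [0.5454, -0.0629, 0.104]
ee_rot: [-3.137, -0.001, 1.68]
wrist_force: [0.6, 0.1, -4.0]
width: 0.0428
finger_force: 30.0
```

Request:
servo_tool([
  [0.22,0,-0.19,0,0,0,20],
  [0.48,0,-0.34,0,0,0,20],
  [0.75,0,-0.45,0,0,0,20],
  [0.9,0,-0.49,0,0,0,20],
])

```text
time: 36.8
tool_pos: [0.5363, 0.0288, 0.1543]
ee_rot: [-3.141, -0.001, 1.683]
wrist_force: [0.0, 0.3, -4.7]
width: 0.0424
finger_force: 30.0
```

Request:
servo_tool([
  [0.15,0,-0.025,0,0,0,20],
  [0.3,0,-0.04,0,0,0,20],
  [0.45,0,-0.045,0,0,0,20],
  [0.6,0,-0.04,0,0,0,20],
  [0.75,0,-0.025,0,0,0,20],
  [0.89,0,0,0,0,0,20],
])

```text
time: 37.3
tool_pos: [0.5271, 0.1158, 0.1551]
ee_rot: [3.141, -0.0, 1.682]
wrist_force: [0.0, 1.2, 6.0]
width: 0.034
finger_force: 26.0
```

```bash
python3 -c "
from h import *
see('scene','top')"
```

```text
t 37.30 board x -2.6 y 123.7 z 155.1 mm | yawerr 0.0011 roll 3.141 pit -0.000 | F [0.  1.2 6. ] w 34.0 ff 26.0
scene [353.0, 222.0] [30, 54, 85] [45.7, 318.7]
scene [225.0, 210.0] [12, 11, 103] [-91.7, -86.8]
scene [181.0, 218.0] [12, 12, 110] [-85.5, -237.2]
scene [279.0, 223.0] [11, 10, 46] [2.6, 75.3]
scene [336.0, 233.0] [13, 12, 119] [81.1, 245.1]
scene [291.0, 240.0] [14, 13, 131] [79.6, 94.6]
top [190.0, 161.0] [7, 9, 50] [78.4, 250.0]
top [319.0, 186.0] [10, 9, 67] [-86.7, -233.8]
top [281.0, 193.0] [10, 10, 71] [-93.2, -84.1]
```

```bash
python3 -c "
from h import *
see('wrist')
import cv2
a=cv2.imread('pics/wrist_last.png');b=cv2.imread('pics/scene_last.png')
cv2.imwrite('pics/v5.png',np.hstack([cv2.resize(b[120:320,200:400],(400,400)),cv2.resize(a,(400,400))]))"
```

```text
t 37.40 board x -2.7 y 125.5 z 154.9 mm | yawerr 0.0038 roll 3.141 pit -0.003 | F [-0.7  1.   6.8] w 31.3 ff 24.4
wrist [349.0, 53.0] [49, 51, 1938] [79.7, 243.4]
wrist [337.0, 216.0] [41, 39, 1126] [80.3, 90.4]
wrist [251.0, 208.0] [21, 6, 85] [-7.6, 98.5]
wrist [273.0, 261.0] [15, 6, 77] [16.0, 39.9]
wrist [255.0, 292.0] [25, 25, 364] [-2.7, 1.6]
```

View pics/v5.png

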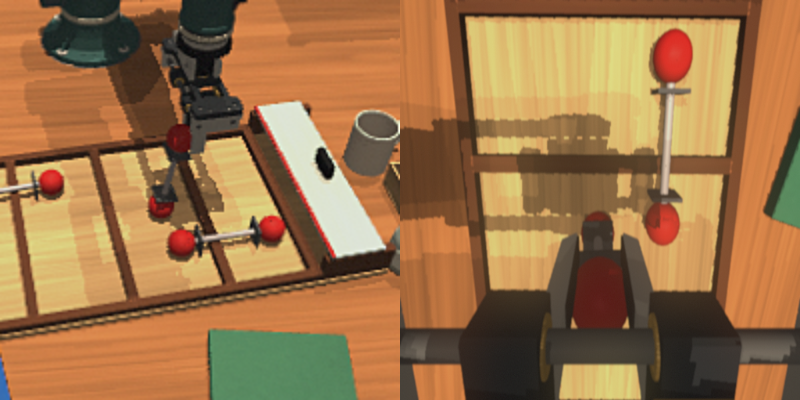

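The ball is lagging behind the pads and slipping. I'll briefly open while backing up so it centres in the jaws, then clamp again.

Request:
servo_tool([
  [-0.06,0,0,0,0,0,48],
  [-0.13,0,0,0,0,0,48],
  [-0.18,0,0,0,0,0,47],
  [-0.18,0,0,0,0,0,20],
  [-0.16,0,0,0,0,0,20],
  [-0.16,0,0,0,0,0,20],
])

```text
time: 37.95
tool_pos: [0.5287, 0.0983, 0.153]
ee_rot: [-3.14, -0.0, 1.68]
wrist_force: [0.0, -0.9, -2.6]
width: 0.0404
finger_force: 29.0
```

```bash
python3 -c "
from h import *
see('scene','wrist')
import cv2
a=cv2.imread('pics/wrist_last.png');b=cv2.imread('pics/scene_last.png')
cv2.imwrite('pics/v6.png',np.hstack([cv2.resize(b[120:320,200:400],(400,400)),cv2.resize(a,(400,400))]))"
```

```text
t 37.95 board x -2.9 y 106.2 z 153.0 mm | yawerr -0.0004 roll -3.140 pit -0.000 | F [ 0.  -0.9 -2.6] w 40.4 ff 29.0
scene [353.0, 222.0] [30, 54, 87] [45.4, 318.6]
scene [225.0, 210.0] [12, 11, 102] [-92.1, -86.3]
scene [181.0, 218.0] [12, 12, 109] [-85.3, -237.2]
scene [336.0, 233.0] [13, 12, 118] [81.2, 245.2]
scene [290.0, 240.0] [14, 12, 132] [79.5, 94.2]
wrist [352.0, 28.0] [51, 54, 2125] [79.4, 244.5]
wrist [344.0, 196.0] [35, 40, 944] [83.6, 92.6]
wrist [252.0, 192.0] [26, 8, 143] [-7.4, 97.5]
wrist [255.0, 278.0] [76, 75, 4145] [-3.6, 1.7]
```

View pics/v6.png

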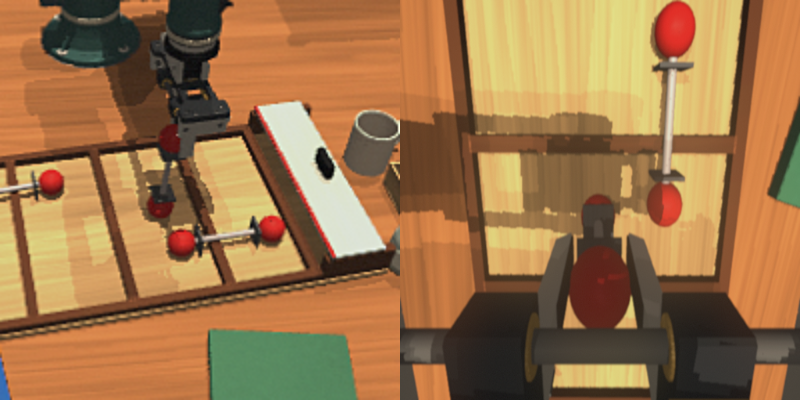

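Request:
servo_tool([
  [-0.06,0,0,0,0,0,46],
  [-0.11,0,0,0,0,0,45],
  [-0.11,0,0,0,0,0,20],
  [-0.11,0,0,0,0,0,20],
  [-0.11,0,0,0,0,0,20],
])

```text
time: 38.47
tool_pos: [0.5307, 0.0874, 0.1545]
ee_rot: [3.141, 0.0, 1.68]
wrist_force: [0.6, -0.6, 0.8]
width: 0.0416
finger_force: 29.9
```

```bash
python3 -c "
from h import *
see('scene','wrist')
a=cv2.imread('pics/wrist_last.png'); print(a[150:380:6,256].tolist())"
```

```text
t 38.47 board x -2.2 y 95.1 z 154.5 mm | yawerr -0.0001 roll 3.141 pit 0.000 | F [ 0.6 -0.6  0.8] w 41.6 ff 29.9
scene [353.0, 221.0] [30, 54, 85] [43.5, 318.7]
scene [225.0, 210.0] [12, 11, 104] [-91.8, -86.3]
scene [181.0, 218.0] [12, 12, 109] [-85.8, -237.2]
scene [336.0, 233.0] [13, 12, 119] [81.1, 245.1]
scene [290.0, 240.0] [14, 12, 130] [79.8, 94.1]
wrist [350.0, 18.0] [51, 42, 1800] [79.1, 241.4]
wrist [342.0, 184.0] [41, 41, 992] [82.8, 93.9]
wrist [251.0, 182.0] [31, 8, 173] [-7.2, 96.1]
wrist [254.0, 269.0] [76, 79, 3943] [-3.9, 1.0]
[[63, 101, 135], [65, 103, 137], [63, 102, 135], [63, 101, 136], [64, 102, 137], [31, 45, 111], [42, 52, 97], [51, 61, 72], [50, 60, 71], [62, 72, 85], [63, 72, 85], [62, 71, 83], [46, 55, 64], [37, 47, 71], [27, 38, 102], [27, 38, 111], [27, 37, 112], [24, 34, 93], [27, 36, 96], [27, 35, 103], [32, 40, 114], [31, 40, 100], [27, 37, 98], [30, 40, 98], [29, 39, 97], [32, 43, 97], [27, 40, 94], [102, 168, 217], [43, 54, 64], [47, 58, 67], [52, 63, 72], [56, 67, 76], [53, 65, 73], [56, 73, 80], [125, 211, 224], [126, 211, 224], [27, 41, 59], [32, 51, 77], [48, 76, 128]]
```

```bash
python3 -c "
from h import *
for z in(.176,.18,.184): print((tob(ray('wrist',[[255,270],[255,232],[255,309]],z))*1e3).round(1).tolist())
print((tob(ray('wrist',[[251,179]],.034))*1e3).round(1))"
```

```text
[[-3.0, 79.7], [-3.0, 103.2], [-3.0, 53.6]]
[[-3.0, 81.9], [-3.0, 104.9], [-3.0, 56.5]]
[[-3.0, 84.2], [-3.0, 106.6], [-3.0, 59.4]]
[[-6.9 99.2]]
```

Request:
servo_tool([
  [-0.03,0,0,0,0,0,46],
  [-0.07,0,0,0,0,0,45],
  [-0.07,0,0,0,0,0,20],
  [-0.07,0,0,0,0,0,20],
  [-0.07,0,0,0,0,0,20],
])

```text
time: 38.98
tool_pos: [0.5312, 0.0805, 0.1542]
ee_rot: [3.141, 0.0, 1.681]
wrist_force: [-0.0, -0.3, -0.3]
width: 0.0425
finger_force: 30.0
```

```bash
python3 -c "
from h import *
see('wrist')
a=cv2.imread('pics/wrist_last.png')[:,256].astype(int); m=(a[:,2]>85)&(a[:,1]<56); print(np.flatnonzero(m))"
```

```text
t 38.98 board x -2.4 y 88.2 z 154.2 mm | yawerr 0.0000 roll 3.141 pit 0.000 | F [-0.  -0.3 -0.3] w 42.5 ff 30.0
wrist [351.0, 14.0] [52, 33, 1383] [78.9, 237.8]
wrist [345.0, 178.0] [36, 41, 895] [84.6, 93.4]
wrist [251.0, 176.0] [30, 9, 178] [-6.9, 95.3]
wrist [254.0, 264.0] [78, 79, 4187] [-4.1, -0.4]
[171 172 173 174 175 176 177 178 179 180 225 226 227 228 229 230 231 232
 233 234 235 236 237 238 239 240 241 242 243 244 245 246 247 248 249 250
 251 252 253 254 255 256 257 258 259 260 261 262 263 264 265 266 267 268
 269 270 271 272 273 274 275 276 277 278 279 280 281 282 283 284 285 286
 287 288 289 290 291 292 293 294 295 296 297 298 299 300 301 302 303 304
 305]
```

The grip is centred again (42.5 mm, 30 N) and the bar is upright with its lower ball at y ≈ 77. I'll continue over and down.

Request:
servo_tool([
  [0.09,0,0,0,0,0,20],
  [0.18,0,0.01,0,0,0,20],
  [0.33,0,0.04,0,0,0,20],
  [0.47,0,0.08,0,0,0,20],
  [0.74,0,0.19,0,0,0,20],
  [0.99,0,0.34,0,0,0,20],
])

```text
time: 39.53
tool_pos: [0.5223, 0.1834, 0.1241]
ee_rot: [3.133, -0.006, 1.681]
wrist_force: [0.6, 5.7, 8.6]
width: 0.0403
finger_force: 29.8
```

Request:
servo_tool([
  [0.13,0,0.09,0,0,0,20],
  [0.23,0,0.19,0,0,0,20],
  [0.41,0,0.4,0,0,0,20],
  [0.53,0,0.62,0,0,0,20],
  [0.53,0,0.62,0,0,0,20],
])

```text
time: 39.95
tool_pos: [0.5104, 0.2359, 0.0536]
ee_rot: [-3.134, -0.003, 1.685]
wrist_force: [-1.8, 1.6, -2.2]
width: 0.0216
finger_force: 3.3
```

```bash
python3 -c "
from h import *
see('scene','top','wrist')"
```

```text
t 39.95 board x -6.0 y 244.9 z 53.6 mm | yawerr 0.0046 roll -3.134 pit -0.003 | F [-1.8  1.6 -2.2] w 21.6 ff 3.3
scene [225.0, 210.0] [12, 11, 103] [-91.7, -86.8]
scene [181.0, 218.0] [12, 12, 110] [-85.5, -237.2]
scene [279.0, 221.0] [12, 11, 111] [-6.1, 80.6]
scene [358.0, 233.0] [19, 33, 51] [93.2, 318.5]
scene [336.0, 234.0] [13, 12, 117] [81.7, 245.3]
scene [290.0, 241.0] [14, 12, 129] [80.0, 93.8]
top [230.0, 156.0] [10, 9, 67] [77.8, 95.3]
top [236.0, 177.0] [9, 9, 65] [-8.1, 80.8]
top [319.0, 186.0] [10, 9, 69] [-86.5, -233.8]
top [282.0, 193.0] [10, 9, 68] [-93.7, -84.3]
wrist [71.0, 136.0] [157, 11, 1389] [-123.6, 297.7]
wrist [398.0, 138.0] [234, 12, 2328] [89.4, 296.7]
wrist [381.0, 217.0] [63, 61, 2597] [84.0, 242.1]
```

Request:
servo_tool([
  [0,0,-0.15,0,0,0,24],
  [0,0,-0.4,0,0,0,30],
  [0,0,-0.7,0,0,0,64],
  [0,0,-0.7,0,0,0,64],
  [0,0,-0.7,0,0,0,64],
])

```text
time: 40.52
tool_pos: [0.5168, 0.2316, 0.1318]
ee_rot: [3.134, -0.001, 1.68]
wrist_force: [-0.3, 0.9, 0.8]
width: 0.0466
finger_force: 0.0
```

```bash
python3 -c "
from h import *
see('scene','top','wrist')"
```

```text
t 40.52 board x -0.2 y 239.9 z 131.8 mm | yawerr -0.0008 roll 3.134 pit -0.001 | F [-0.3  0.9  0.8] w 46.6 ff 0.0
scene [225.0, 210.0] [12, 11, 105] [-91.2, -86.4]
scene [326.0, 214.0] [11, 10, 74] [-5.0, 243.9]
scene [181.0, 218.0] [12, 12, 110] [-85.5, -237.2]
scene [282.0, 221.0] [13, 11, 113] [-5.4, 88.8]
scene [358.0, 232.0] [18, 33, 52] [92.3, 318.5]
scene [336.0, 234.0] [13, 12, 120] [81.5, 245.2]
scene [290.0, 241.0] [14, 12, 126] [80.0, 94.2]
top [229.0, 156.0] [10, 9, 68] [77.1, 95.9]
top [234.0, 177.0] [9, 9, 67] [-7.8, 89.9]
top [320.0, 186.0] [9, 9, 66] [-87.0, -234.4]
top [281.0, 193.0] [10, 10, 70] [-93.5, -84.1]
wrist [95.0, 123.0] [157, 8, 964] [-139.9, 299.5]
wrist [382.0, 123.0] [232, 8, 1601] [104.1, 299.0]
wrist [349.0, 185.0] [47, 47, 1516] [80.2, 244.0]
wrist [254.0, 190.0] [45, 44, 1482] [-4.8, 239.6]
wrist [251.0, 351.0] [21, 4, 64] [-8.2, 63.9]
```

Bar 2 lies straight in the bay, with balls at (−7, 89) and (−5, 240). On to the near bar.

Request:
servo_tool([
  [-0.95,-0.17,0,0,0,0,64],
  [-0.95,-0.17,0,0,0,0,64],
  [-0.95,-0.17,0,0,0,0,64],
])

```text
time: 40.92
tool_pos: [0.5066, 0.1312, 0.1262]
ee_rot: [-3.138, 0.003, 1.678]
wrist_force: [-0.4, -0.3, -0.4]
width: 0.0641
finger_force: 0.0
```

Request:
servo_tool([
  [-0.95,-0.17,0,0,0,0,64],
  [-0.95,-0.17,0,0,0,0,64],
  [-0.95,-0.17,0,0,0,0,64],
])

```text
time: 41.17
tool_pos: [0.5003, 0.0348, 0.1266]
ee_rot: [-3.139, 0.002, 1.677]
wrist_force: [0.8, 0.1, 0.3]
width: 0.064
finger_force: 0.0
```

Request:
servo_tool([
  [-0.95,-0.17,0,0,0,0,64],
  [-0.95,-0.17,0,0,0,0,64],
  [-0.95,-0.17,0,0,0,0,64],
])

```text
time: 41.42
tool_pos: [0.4938, -0.0615, 0.1267]
ee_rot: [-3.139, 0.002, 1.676]
wrist_force: [0.2, -0.4, 0.2]
width: 0.0641
finger_force: 0.0
```

Request:
servo_tool([
  [-0.95,-0.17,0,0,0,0,64],
  [-0.95,-0.17,0,0,0,0,64],
  [-0.95,-0.17,0,0,0,0,64],
])

```text
time: 41.67
tool_pos: [0.4873, -0.1578, 0.1266]
ee_rot: [-3.139, 0.001, 1.676]
wrist_force: [0.1, -0.6, -0.3]
width: 0.064
finger_force: 0.0
```

Request:
servo_tool([
  [-0.95,-0.17,0.1,0,0,0,64],
  [-0.95,-0.17,0.2,0,0,0,64],
  [-0.95,-0.17,0.3,0,0,0,64],
  [-0.95,-0.17,0.3,0,0,0,64],
  [-0.95,-0.17,0.3,0,0,0,64],
])

```text
time: 42.08
tool_pos: [0.481, -0.2491, 0.0959]
ee_rot: [-3.138, -0.004, 1.679]
wrist_force: [-0.7, 0.8, 0.7]
width: 0.0639
finger_force: 0.0
```

```bash
python3 -c "
from h import *
see('scene','top','wrist')"
```

```text
t 42.08 board x -88.5 y -234.0 z 95.9 mm | yawerr -0.0017 roll -3.138 pit -0.004 | F [-0.7  0.8  0.7] w 63.9 ff 0.0
scene [353.0, 222.0] [30, 54, 84] [44.7, 318.7]
scene [225.0, 210.0] [12, 11, 102] [-91.8, -86.4]
scene [336.0, 230.0] [14, 23, 240] [67.9, 251.3]
scene [291.0, 237.0] [13, 23, 243] [65.7, 100.3]
top [228.0, 160.0] [12, 21, 150] [61.9, 102.3]
top [190.0, 165.0] [12, 20, 152] [63.9, 253.5]
top [282.0, 193.0] [10, 10, 70] [-93.3, -84.3]
wrist [248.0, 13.0] [61, 32, 1484] [-92.3, -96.1]
wrist [259.0, 205.0] [49, 48, 1705] [-84.5, -237.8]
```

Request:
servo_tool([
  [-0.02,0.03,0.15,0,0,0,64],
  [-0.02,0.03,0.35,0,0,0,64],
  [-0.02,0.03,0.55,0,0,0,64],
  [-0.02,0.03,0.7,0,0,0,64],
  [-0.02,0.03,0.82,0,0,0,64],
  [-0.02,0.03,0.88,0,0,0,64],
  [-0.02,0.03,0.88,0,0,0,20],
  [-0.02,0.03,0.88,0,0,0,20],
  [-0.02,0.03,0.88,0,0,0,20],
  [-0.02,0.03,0.88,0,0,0,20],
  [-0.02,0.03,0.88,0,0,0,20],
  [-0.02,0.03,0.88,0,0,0,20],
])

```text
time: 43.23
tool_pos: [0.4859, -0.252, 0.0114]
ee_rot: [3.14, 0.001, 1.681]
wrist_force: [-1.9, 0.2, 3.8]
width: 0.0428
finger_force: 30.0
```

```bash
python3 -c "
from h import *
see('wrist')
a=cv2.imread('pics/top_last.png');b=cv2.imread('pics/scene_last.png')
cv2.imwrite('pics/v7.png',np.hstack([cv2.resize(a[110:230,140:260],(400,400)),cv2.resize(b[170:290,250:370],(400,400))]))"
```

```text
t 43.23 board x -83.8 y -237.4 z 11.4 mm | yawerr 0.0001 roll 3.140 pit 0.001 | F [-1.9  0.2  3.8] w 42.8 ff 30.0
wrist [256.0, 246.0] [77, 72, 4496] [-84.3, -237.6]
```

Request:
servo_tool([
  [0.03,0,-0.13,0,0,0,20],
  [0.06,0,-0.26,0,0,0,20],
  [0.17,0,-0.51,0,0,0,20],
  [0.32,-0.01,-0.74,0,0,0,20],
  [0.5,-0.02,-0.95,0,0,0,20],
])

```text
time: 43.7
tool_pos: [0.4775, -0.2019, 0.1051]
ee_rot: [-3.141, -0.0, 1.679]
wrist_force: [0.0, 0.5, -3.2]
width: 0.0427
finger_force: 30.0
```

Request:
servo_tool([
  [0.22,0,-0.185,0,0,0,20],
  [0.48,-0.01,-0.335,0,0,0,20],
  [0.75,-0.02,-0.44,0,0,0,20],
  [0.9,-0.02,-0.48,0,0,0,20],
])

```text
time: 44.03
tool_pos: [0.467, -0.1118, 0.1559]
ee_rot: [3.137, 0.003, 1.682]
wrist_force: [-0.1, -1.8, 3.1]
width: 0.043
finger_force: 30.0
```

```bash
python3 -c "
from h import *
see('scene')"
```

```text
t 44.03 board x -87.3 y -95.9 z 155.9 mm | yawerr 0.0012 roll 3.137 pit 0.003 | F [-0.1 -1.8  3.1] w 43.0 ff 30.0
scene [353.0, 222.0] [30, 54, 84] [43.7, 318.7]
scene [236.0, 209.0] [10, 9, 28] [-89.1, -49.0]
scene [336.0, 230.0] [14, 23, 236] [67.5, 251.3]
scene [291.0, 237.0] [13, 22, 242] [65.5, 100.4]
```

Request:
servo_tool([
  [0.15,0,-0.045,0,0,0,20],
  [0.3,0,-0.06,0,0,0,20],
  [0.45,0,-0.065,0,0,0,20],
  [0.6,-0.01,-0.06,0,0,0,20],
  [0.75,-0.01,-0.04,0,0,0,20],
  [0.89,-0.02,-0.015,0,0,0,20],
])

```text
time: 44.58
tool_pos: [0.4567, -0.0244, 0.1575]
ee_rot: [3.134, 0.002, 1.681]
wrist_force: [0.5, 0.6, 7.3]
width: 0.0423
finger_force: 30.0
```

```bash
python3 -c "
from h import *
see('scene')"
```

```text
t 44.58 board x -87.9 y -8.0 z 157.5 mm | yawerr 0.0001 roll 3.134 pit 0.002 | F [0.5 0.6 7.3] w 42.3 ff 30.0
scene [353.0, 222.0] [30, 54, 85] [45.7, 318.7]
scene [236.0, 211.0] [10, 7, 40] [-81.7, -52.2]
scene [336.0, 230.0] [14, 23, 234] [67.7, 251.3]
scene [291.0, 237.0] [13, 22, 241] [65.5, 100.3]
```

Request:
servo_tool([
  [0.13,0,0.03,0,0,0,20],
  [0.26,0,0.075,0,0,0,20],
  [0.39,0,0.145,0,0,0,20],
  [0.51,0,0.215,0,0,0,20],
  [0.62,0,0.3,0,0,0,20],
])

```text
time: 45.05
tool_pos: [0.4519, 0.0417, 0.1307]
ee_rot: [3.127, -0.008, 1.683]
wrist_force: [-0.7, 12.8, 22.1]
width: 0.0416
finger_force: 30.6
```

```bash
python3 -c "
from h import *
see('scene','top')"
```

```text
t 45.05 board x -85.4 y 58.3 z 130.7 mm | yawerr 0.0021 roll 3.127 pit -0.008 | F [-0.7 12.8 22.1] w 41.6 ff 30.6
scene [353.0, 222.0] [30, 54, 85] [44.6, 318.7]
scene [238.0, 209.0] [11, 11, 69] [-89.2, -42.4]
scene [336.0, 230.0] [14, 23, 234] [67.7, 251.2]
scene [291.0, 237.0] [13, 22, 240] [65.3, 100.4]
top [229.0, 155.0] [10, 13, 83] [79.7, 96.7]
top [190.0, 165.0] [12, 20, 153] [63.7, 253.3]
top [271.0, 194.0] [5, 10, 33] [-93.9, -43.3]
```

Request:
servo_tool([
  [0.12,0,0.05,0,0,0,20],
  [0.24,0,0.16,0,0,0,20],
  [0.39,0,0.37,0,0,0,20],
  [0.49,0,0.6,0,0,0,20],
  [0.49,0,0.6,0,0,0,20],
])

```text
time: 45.57
tool_pos: [0.4392, 0.0881, 0.0602]
ee_rot: [-3.135, -0.003, 1.683]
wrist_force: [-0.8, 1.4, -1.7]
width: 0.0346
finger_force: 26.6
```

```bash
python3 -c "
from h import *
see('scene','top','wrist')"
```

```text
t 45.57 board x -93.0 y 105.8 z 60.2 mm | yawerr 0.0028 roll -3.135 pit -0.003 | F [-0.8  1.4 -1.7] w 34.6 ff 26.6
scene [353.0, 222.0] [30, 54, 84] [44.9, 318.7]
scene [235.0, 208.0] [11, 11, 96] [-95.7, -51.9]
scene [336.0, 230.0] [14, 23, 236] [68.1, 251.2]
scene [291.0, 237.0] [13, 22, 239] [65.6, 100.4]
top [228.0, 159.0] [12, 19, 138] [65.9, 101.5]
top [190.0, 165.0] [12, 20, 153] [63.6, 253.4]
top [273.0, 195.0] [9, 10, 67] [-96.2, -51.4]
wrist [485.0, 3.0] [48, 8, 258] [46.7, 238.3]
wrist [467.0, 219.0] [94, 76, 4816] [60.5, 99.4]
wrist [257.0, 288.0] [71, 58, 3185] [-90.5, 43.2]
```

Request:
servo_tool([
  [-0.08,0,0.05,0,0,0,46],
  [-0.13,0,0.12,0,0,0,46],
  [-0.13,0,0.2,0,0,0,20],
  [-0.11,0,0.28,0,0,0,20],
  [-0.1,0,0.34,0,0,0,20],
  [-0.1,0,0.34,0,0,0,20],
])

```text
time: 46.22
tool_pos: [0.442, 0.0753, 0.0286]
ee_rot: [-3.139, 0.001, 1.681]
wrist_force: [0.3, -0.9, -1.3]
width: 0.0425
finger_force: 30.0
```

```bash
python3 -c "
from h import *
see('scene','top','wrist')"
```

```text
t 46.22 board x -91.6 y 92.8 z 28.6 mm | yawerr 0.0003 roll -3.139 pit 0.001 | F [ 0.3 -0.9 -1.3] w 42.5 ff 30.0
scene [353.0, 221.0] [30, 54, 85] [43.4, 318.7]
scene [233.0, 207.0] [11, 11, 101] [-101.3, -58.6]
scene [336.0, 230.0] [14, 23, 236] [67.8, 251.2]
scene [291.0, 237.0] [13, 22, 242] [65.3, 100.3]
top [228.0, 160.0] [12, 20, 150] [62.6, 102.4]
top [190.0, 165.0] [12, 20, 151] [63.5, 253.4]
top [275.0, 196.0] [9, 9, 69] [-102.9, -56.8]
wrist [480.0, 213.0] [69, 77, 4156] [44.3, 105.5]
wrist [256.0, 241.0] [71, 72, 4017] [-91.4, 87.4]
```

Request:
servo_tool([
  [0.01,0,0.1,0,0,0,20],
  [0.02,0,0.2,0,0,0,20],
  [0.02,0,0.21,0,0,0,20],
  [0.02,0,0.21,0,0,0,64],
  [0.02,0,0.21,0,0,0,64],
  [0.02,0,0.21,0,0,0,64],
  [0.02,0,0.21,0,0,0,64],
  [0.02,0,0.0,0,0,0,64],
  [0.02,0,-0.35,0,0,0,64],
  [0.02,0,-0.7,0,0,0,64],
  [0,0,-0.7,0,0,0,64],
])

```text
time: 47.28
tool_pos: [0.4475, 0.0765, 0.1072]
ee_rot: [3.129, 0.0, 1.681]
wrist_force: [1.1, -1.0, 0.3]
width: 0.064
finger_force: 0.0
```

Request:
servo_tool([
  [-0.75,-0.05,0,0,0,0,64],
  [-0.75,-0.05,0,0,0,0,64],
  [-0.75,-0.05,0,0,0,0,64],
])

```text
time: 47.53
tool_pos: [0.4464, -0.0034, 0.0998]
ee_rot: [-3.141, 0.003, 1.676]
wrist_force: [-0.1, 0.0, 0.2]
width: 0.064
finger_force: 0.0
```

Request:
servo_tool([
  [-0.75,-0.05,0,0,0,0,64],
  [-0.75,-0.05,0,0,0,0,64],
  [-0.75,-0.05,0,0,0,0,64],
  [-0.75,-0.05,0,0,0,0,64],
])

```text
time: 47.87
tool_pos: [0.4492, -0.0749, 0.0995]
ee_rot: [-3.14, -0.001, 1.677]
wrist_force: [-0.2, 1.0, -0.3]
width: 0.0641
finger_force: 0.0
```

```bash
python3 -c "
from h import *
see('scene','top','wrist')"
```

```text
t 47.87 board x -100.9 y -57.3 z 99.5 mm | yawerr -0.0031 roll -3.140 pit -0.001 | F [-0.2  1.  -0.3] w 64.1 ff 0.0
scene [353.0, 221.0] [30, 54, 86] [43.3, 318.6]
scene [277.0, 204.0] [11, 11, 100] [-84.6, 92.4]
scene [235.0, 207.0] [9, 11, 45] [-96.6, -50.4]
scene [336.0, 230.0] [14, 23, 234] [67.5, 251.3]
scene [291.0, 237.0] [13, 23, 242] [65.7, 100.3]
top [228.0, 160.0] [12, 21, 151] [61.8, 102.7]
top [190.0, 165.0] [12, 20, 154] [63.8, 253.0]
top [235.0, 197.0] [10, 9, 69] [-85.6, 94.4]
wrist [278.0, 13.0] [60, 31, 1435] [-85.5, 82.5]
wrist [462.0, 3.0] [38, 9, 211] [43.4, 88.8]
wrist [503.0, 11.0] [20, 28, 425] [73.4, 83.6]
wrist [259.0, 195.0] [48, 42, 1237] [-98.0, -52.1]
```

Request:
servo_tool([
  [0.04,0.03,0.15,0,0,0,64],
  [0.04,0.03,0.35,0,0,0,64],
  [0.04,0.03,0.55,0,0,0,64],
  [0.04,0.03,0.72,0,0,0,64],
  [0.04,0.03,0.84,0,0,0,64],
  [0.04,0.03,0.91,0,0,0,64],
  [0.04,0.03,0.91,0,0,0,20],
  [0.04,0.03,0.91,0,0,0,20],
  [0.04,0.03,0.91,0,0,0,20],
  [0.04,0.03,0.91,0,0,0,20],
  [0.04,0.03,0.91,0,0,0,20],
  [0.04,0.03,0.91,0,0,0,20],
])

```text
time: 49.02
tool_pos: [0.4528, -0.07, 0.0106]
ee_rot: [3.14, 0.0, 1.681]
wrist_force: [-1.1, 1.2, 3.8]
width: 0.0427
finger_force: 30.0
```

Request:
servo_tool([
  [0,0,0,0,0,0,20],
  [-0.1,0.02,0,0,0,0,20],
  [-0.2,0.05,0,0,0,0,20],
  [-0.3,0.08,0,0,0,0,20],
  [-0.35,0.1,0,0,0,0,20],
  [-0.35,0.1,0,0,0,0,20],
  [-0.35,0.1,0,0,0,0,20],
])

```text
time: 49.6
tool_pos: [0.4675, -0.1042, 0.0105]
ee_rot: [3.138, 0.001, 1.681]
wrist_force: [1.4, 1.5, 4.3]
width: 0.0427
finger_force: 30.0
```

```bash
python3 -c "
from h import *
see('scene','top','wrist')"
```

```text
t 49.60 board x -86.0 y -88.4 z 10.5 mm | yawerr -0.0000 roll 3.138 pit 0.001 | F [1.4 1.5 4.3] w 42.7 ff 30.0
scene [353.0, 222.0] [30, 54, 86] [45.5, 318.6]
scene [268.0, 208.0] [12, 11, 104] [-71.6, 56.3]
scene [336.0, 230.0] [14, 23, 238] [68.2, 251.1]
scene [291.0, 237.0] [13, 22, 241] [65.3, 100.3]
top [228.0, 160.0] [12, 21, 154] [62.2, 102.3]
top [190.0, 165.0] [12, 20, 156] [63.1, 253.2]
top [244.0, 192.0] [9, 10, 70] [-73.0, 58.0]
wrist [255.0, 257.0] [77, 72, 4379] [-86.8, -94.8]
```

Request:
servo_tool([
  [0.03,0,-0.13,0,0,0,20],
  [0.06,0,-0.26,0,0,0,20],
  [0.17,0,-0.51,0,0,0,20],
  [0.32,0.01,-0.74,0,0,0,20],
  [0.5,0.02,-0.95,0,0,0,20],
])

```text
time: 50.17
tool_pos: [0.4606, -0.0537, 0.1035]
ee_rot: [-3.137, -0.0, 1.679]
wrist_force: [0.4, 0.2, -3.8]
width: 0.0425
finger_force: 30.0
```

Request:
servo_tool([
  [0.22,0,-0.185,0,0,0,20],
  [0.48,0.01,-0.335,0,0,0,20],
  [0.75,0.02,-0.44,0,0,0,20],
  [0.9,0.03,-0.48,0,0,0,20],
])

```text
time: 50.5
tool_pos: [0.4545, 0.0379, 0.1524]
ee_rot: [-3.14, -0.0, 1.682]
wrist_force: [0.4, -0.4, -4.0]
width: 0.0333
finger_force: 25.1
```

```bash
python3 -c "
from h import *
see('scene')"
```

```text
t 50.50 board x -83.4 y 54.2 z 152.4 mm | yawerr 0.0016 roll -3.140 pit -0.000 | F [ 0.4 -0.4 -4. ] w 33.3 ff 25.1
scene [353.0, 222.0] [30, 54, 84] [44.6, 318.7]
scene [336.0, 230.0] [14, 23, 236] [67.6, 251.4]
scene [291.0, 237.0] [13, 22, 240] [65.3, 100.3]
```

Request:
servo_tool([
  [-0.15,0,0,0,0,0,50],
  [-0.32,0,0.02,0,0,0,50],
  [-0.4,0,0.06,0,0,0,20],
  [-0.44,0,0.08,0,0,0,20],
  [-0.44,0,0.08,0,0,0,20],
])

```text
time: 50.97
tool_pos: [0.4596, -0.0086, 0.1431]
ee_rot: [-3.139, -0.0, 1.679]
wrist_force: [-0.4, 0.0, 1.1]
width: 0.0281
finger_force: 0.0
```

```bash
python3 -c "
from h import *
see('scene','top','wrist')"
```

```text
t 50.97 board x -83.4 y 7.5 z 143.1 mm | yawerr -0.0017 roll -3.139 pit -0.000 | F [-0.4  0.   1.1] w 28.1 ff 0.0
scene [353.0, 222.0] [30, 54, 84] [44.7, 318.7]
scene [266.0, 210.0] [12, 11, 91] [-65.9, 49.4]
scene [221.0, 211.0] [11, 11, 102] [-88.8, -101.2]
scene [336.0, 230.0] [14, 23, 234] [67.3, 251.4]
scene [291.0, 237.0] [13, 22, 239] [65.3, 100.4]
top [228.0, 160.0] [12, 21, 152] [61.3, 102.6]
top [190.0, 165.0] [12, 20, 153] [63.5, 253.4]
top [285.0, 192.0] [9, 10, 71] [-92.1, -98.4]
wrist [424.0, 83.0] [100, 66, 4131] [64.8, 101.1]
wrist [271.0, 148.0] [45, 44, 1113] [-69.2, 44.2]
wrist [248.0, 290.0] [34, 36, 1006] [-91.1, -105.5]
```

Request:
servo_tool([
  [-0.3,-0.02,0,0,0,0,64],
  [-0.6,-0.04,0,0,0,0,64],
  [-0.98,-0.06,0,0,0,0,64],
  [-0.98,-0.06,0.2,0,0,0,64],
  [-0.98,-0.06,0.4,0,0,0,64],
  [-0.98,-0.06,0.4,0,0,0,64],
  [-0.98,-0.06,0.4,0,0,0,64],
])

```text
time: 51.7
tool_pos: [0.4644, -0.1052, 0.1038]
ee_rot: [-3.139, -0.001, 1.681]
wrist_force: [0.5, -1.2, 0.1]
width: 0.0624
finger_force: 0.0
```

```bash
python3 -c "
from h import *
see('top','wrist')"
```

```text
t 51.70 board x -89.1 y -89.1 z 103.8 mm | yawerr 0.0005 roll -3.139 pit -0.001 | F [ 0.5 -1.2  0.1] w 62.4 ff 0.0
top [228.0, 160.0] [12, 21, 153] [61.3, 102.4]
top [190.0, 165.0] [12, 20, 153] [63.4, 253.4]
top [246.0, 192.0] [9, 10, 71] [-72.9, 50.3]
wrist [278.0, 21.0] [58, 48, 2335] [-71.5, 44.5]
wrist [249.0, 212.0] [33, 36, 672] [-93.8, -102.9]
```

Request:
servo_tool([
  [-0.11,-0.03,0.15,0,0,0,64],
  [-0.11,-0.03,0.35,0,0,0,64],
  [-0.11,-0.03,0.55,0,0,0,64],
  [-0.11,-0.03,0.75,0,0,0,64],
  [-0.11,-0.03,0.88,0,0,0,64],
  [-0.11,-0.03,0.95,0,0,0,64],
  [-0.11,-0.03,0.95,0,0,0,20],
  [-0.11,-0.03,0.95,0,0,0,20],
  [-0.11,-0.03,0.95,0,0,0,20],
  [-0.11,-0.03,0.95,0,0,0,20],
  [-0.11,-0.03,0.95,0,0,0,20],
  [-0.11,-0.03,0.95,0,0,0,20],
])

```text
time: 52.8
tool_pos: [0.4645, -0.1175, 0.0111]
ee_rot: [3.139, 0.001, 1.681]
wrist_force: [-0.9, -0.9, 4.2]
width: 0.0427
finger_force: 30.0
```

Request:
servo_tool([
  [0,0,0,0,0,0,20],
  [0.02,0.06,0,0,0,0,20],
  [0.02,0.12,0,0,0,0,20],
  [0.02,0.16,0,0,0,0,20],
  [0.02,0.16,0,0,0,0,20],
])

```text
time: 53.22
tool_pos: [0.478, -0.1148, 0.011]
ee_rot: [-3.138, 0.003, 1.682]
wrist_force: [-6.5, -2.6, 9.2]
width: 0.0431
finger_force: 30.0
```

```bash
python3 -c "
from h import *
see('top','scene','wrist')"
```

```text
t 53.22 board x -76.7 y -100.2 z 11.0 mm | yawerr 0.0013 roll -3.138 pit 0.003 | F [-6.5 -2.6  9.2] w 43.1 ff 30.0
top [228.0, 160.0] [12, 21, 157] [61.8, 102.1]
top [190.0, 165.0] [12, 20, 155] [63.8, 253.1]
top [246.0, 188.0] [10, 10, 70] [-54.4, 50.1]
scene [353.0, 222.0] [30, 54, 84] [44.8, 318.7]
scene [267.0, 213.0] [11, 12, 107] [-52.6, 48.8]
scene [336.0, 230.0] [14, 23, 238] [67.8, 251.2]
scene [291.0, 237.0] [13, 23, 243] [65.7, 100.3]
wrist [255.0, 248.0] [77, 73, 4489] [-77.1, -100.9]
```

Request:
servo_tool([
  [0,0,0,0,0,-0.04,20],
  [0,0,0,0,0,-0.08,20],
  [0,0,0,0,0,-0.11,20],
  [0,0,0,0,0,-0.11,20],
  [0,0,0,0,0,-0.11,54],
  [0,0,0,0,0,-0.11,54],
  [0,0,0,0,0,-0.06,54],
  [0,0,0,0,0,0,54],
  [0,0,0,0,0,0,20],
  [0,0,0,0,0,0,20],
  [0,0,0,0,0,0,20],
  [0,0,0,0,0,0,20],
])

```text
time: 54.37
tool_pos: [0.4791, -0.1131, 0.0093]
ee_rot: [-3.141, -0.0, 1.682]
wrist_force: [0.4, -0.1, -1.1]
width: 0.0428
finger_force: 30.0
```

```bash
python3 -c "
from h import *
see('top','scene','wrist')"
```

```text
t 54.37 board x -75.4 y -98.6 z 9.3 mm | yawerr 0.0017 roll -3.141 pit -0.000 | F [ 0.4 -0.1 -1.1] w 42.8 ff 30.0
top [228.0, 160.0] [12, 21, 154] [61.6, 102.3]
top [190.0, 165.0] [12, 20, 152] [63.4, 253.3]
top [246.0, 194.0] [9, 9, 68] [-79.8, 52.1]
scene [353.0, 222.0] [30, 54, 87] [44.3, 318.6]
scene [266.0, 207.0] [12, 11, 103] [-77.7, 50.7]
scene [336.0, 230.0] [14, 23, 238] [67.8, 251.1]
scene [291.0, 237.0] [13, 22, 242] [65.5, 100.4]
wrist [256.0, 252.0] [77, 73, 4566] [-75.9, -101.0]
```

Request:
servo_tool([
  [0.02,0,-0.13,0,0,0,20],
  [0.04,0,-0.26,0,0,0,20],
  [0.13,0,-0.51,0,0,0,20],
  [0.26,0,-0.745,0,0,0,20],
  [0.34,0,-0.855,0,0,0,20],
  [0.43,0,-0.955,0,0,0,20],
])

```text
time: 55.02
tool_pos: [0.4747, -0.0706, 0.106]
ee_rot: [3.14, 0.002, 1.681]
wrist_force: [-0.1, -0.6, -2.4]
width: 0.0428
finger_force: 30.0
```

Request:
servo_tool([
  [0.1,0,-0.095,0,0,0,20],
  [0.2,0,-0.185,0,0,0,20],
  [0.32,0,-0.265,0,0,0,20],
  [0.44,0,-0.335,0,0,0,20],
  [0.56,0,-0.395,0,0,0,20],
  [0.69,0,-0.445,0,0,0,20],
  [0.83,0,-0.485,0,0,0,20],
])

```text
time: 55.6
tool_pos: [0.4649, 0.013, 0.1538]
ee_rot: [-3.141, 0.0, 1.681]
wrist_force: [-0.5, -1.3, -3.2]
width: 0.0428
finger_force: 30.0
```

```bash
python3 -c "
from h import *
see('scene','wrist')
a=cv2.imread('pics/wrist_last.png')[:,256].astype(int); m=(a[:,2]>85)&(a[:,1]<56); print(np.flatnonzero(m)[[0,-1]])"
```

```text
t 55.60 board x -75.7 y 28.4 z 153.8 mm | yawerr 0.0004 roll -3.141 pit 0.000 | F [-0.5 -1.3 -3.2] w 42.8 ff 30.0
scene [353.0, 222.0] [30, 54, 83] [45.1, 318.7]
scene [336.0, 230.0] [14, 23, 234] [67.5, 251.3]
scene [291.0, 237.0] [13, 22, 242] [65.5, 100.4]
wrist [407.0, 110.0] [91, 60, 3437] [64.4, 99.2]
wrist [251.0, 133.0] [16, 8, 63] [-80.0, 78.5]
wrist [255.0, 247.0] [74, 64, 3343] [-75.8, -39.2]
[122 292]
```

Request:
servo_tool([
  [0.07,0,-0.015,0,0,0,20],
  [0.15,0,-0.03,0,0,0,20],
  [0.28,0,-0.045,0,0,0,20],
  [0.42,0,-0.05,0,0,0,20],
  [0.55,0,-0.045,0,0,0,20],
  [0.62,0,-0.04,0,0,0,20],
  [0.69,0,-0.03,0,0,0,20],
])

```text
time: 56.28
tool_pos: [0.459, 0.0813, 0.1593]
ee_rot: [3.137, 0.0, 1.681]
wrist_force: [-0.2, -0.9, 8.6]
width: 0.0425
finger_force: 30.0
```

```bash
python3 -c "
from h import *
see('scene','top','wrist')
a=cv2.imread('pics/wrist_last.png')[:,256].astype(int); m=(a[:,2]>85)&(a[:,1]<56); print(np.flatnonzero(m)[[0,-1]])"
```

```text
t 56.28 board x -74.1 y 96.8 z 159.3 mm | yawerr 0.0002 roll 3.137 pit 0.000 | F [-0.2 -0.9  8.6] w 42.5 ff 30.0
scene [353.0, 222.0] [30, 54, 87] [44.2, 318.6]
scene [336.0, 230.0] [14, 23, 235] [67.7, 251.2]
scene [291.0, 237.0] [13, 24, 243] [65.2, 100.4]
top [229.0, 153.0] [10, 7, 54] [87.3, 95.4]
top [190.0, 165.0] [12, 20, 151] [63.6, 253.3]
wrist [421.0, 17.0] [100, 47, 3285] [71.1, 245.2]
wrist [394.0, 180.0] [83, 53, 2773] [65.1, 99.1]
wrist [254.0, 184.0] [25, 8, 109] [-75.4, 94.6]
wrist [255.0, 255.0] [76, 73, 3557] [-74.6, 16.5]
[180 297]
```

Request:
servo_tool([
  [0.09,0,-0.01,0,0,0,20],
  [0.18,0,0.01,0,0,0,20],
  [0.3,0,0.05,0,0,0,20],
  [0.42,0,0.1,0,0,0,20],
  [0.48,0,0.13,0,0,0,20],
])

```text
time: 56.85
tool_pos: [0.4546, 0.1325, 0.1478]
ee_rot: [3.133, -0.006, 1.683]
wrist_force: [0.1, 5.8, 15.2]
width: 0.042
finger_force: 30.0
```

```bash
python3 -c "
from h import *
see('scene','top','wrist')
a=cv2.imread('pics/wrist_last.png')[:,256].astype(int); m=(a[:,2]>85)&(a[:,1]<56); print(np.flatnonzero(m)[[0,-1]])"
```

```text
t 56.85 board x -72.8 y 148.3 z 147.8 mm | yawerr 0.0021 roll 3.133 pit -0.006 | F [ 0.1  5.8 15.2] w 42.0 ff 30.0
scene [353.0, 222.0] [30, 54, 87] [44.3, 318.6]
scene [274.0, 207.0] [12, 10, 59] [-71.9, 79.2]
scene [336.0, 230.0] [14, 23, 239] [67.8, 251.4]
scene [291.0, 237.0] [13, 23, 243] [65.2, 100.3]
top [229.0, 154.0] [10, 10, 66] [83.9, 95.1]
top [191.0, 159.0] [9, 8, 63] [87.3, 245.6]
wrist [466.0, 0.0] [101, 2, 118] [104.1, 308.0]
wrist [412.0, 73.0] [99, 67, 4122] [66.1, 250.4]
wrist [392.0, 233.0] [82, 51, 2568] [65.9, 97.5]
wrist [255.0, 265.0] [76, 78, 4064] [-72.6, 63.0]
[223 302]
```

Request:
servo_tool([
  [0.0,0,-0.03,0,0,0,20],
  [0.06,0,-0.01,0,0,0,20],
  [0.13,0,0.03,0,0,0,20],
  [0.22,0,0.095,0,0,0,20],
  [0.34,0,0.185,0,0,0,20],
  [0.44,0,0.28,0,0,0,20],
])

```text
time: 57.5
tool_pos: [0.4506, 0.1787, 0.1208]
ee_rot: [3.13, -0.012, 1.682]
wrist_force: [0.3, 11.5, 16.8]
width: 0.0425
finger_force: 30.0
```

```bash
python3 -c "
from h import *
see('scene','top','wrist')
a=cv2.imread('pics/wrist_last.png')[:,256].astype(int); m=(a[:,2]>85)&(a[:,1]<56); print(np.flatnonzero(m)[[0,-1]])"
```

```text
t 57.50 board x -71.7 y 194.6 z 120.8 mm | yawerr 0.0017 roll 3.130 pit -0.012 | F [ 0.3 11.5 16.8] w 42.5 ff 30.0
scene [353.0, 221.0] [30, 54, 86] [43.2, 318.6]
scene [277.0, 206.0] [12, 10, 80] [-75.9, 89.3]
scene [336.0, 230.0] [14, 23, 235] [67.9, 251.3]
scene [291.0, 237.0] [13, 22, 243] [65.3, 100.3]
top [228.0, 160.0] [12, 20, 146] [62.8, 102.0]
top [191.0, 159.0] [9, 10, 69] [85.4, 246.2]
top [236.0, 195.0] [6, 10, 47] [-79.7, 89.6]
wrist [309.0, 60.0] [407, 11, 3251] [-31.1, 305.2]
wrist [423.0, 132.0] [101, 67, 4332] [67.5, 249.4]
wrist [256.0, 260.0] [78, 79, 4600] [-72.9, 131.4]
wrist [378.0, 275.0] [44, 11, 406] [43.1, 114.9]
wrist [436.0, 292.0] [18, 20, 161] [100.8, 97.5]
[220 365]
```

Request:
servo_tool([
  [0.08,0,0.0,0,0,0,20],
  [0.15,0,0.06,0,0,0,20],
  [0.23,0,0.16,0,0,0,20],
  [0.29,0,0.27,0,0,0,20],
  [0.35,0,0.39,0,0,0,20],
  [0.39,0,0.52,0,0,0,20],
  [0.41,0,0.65,0,0,0,20],
])

```text
time: 58.23
tool_pos: [0.4416, 0.2143, 0.0485]
ee_rot: [-3.139, -0.001, 1.681]
wrist_force: [0.2, 3.0, 0.3]
width: 0.0427
finger_force: 30.0
```

```bash
python3 -c "
from h import *
see('scene','top','wrist')
a=cv2.imread('pics/wrist_last.png')[:,256].astype(int); m=(a[:,2]>85)&(a[:,1]<56); print(np.flatnonzero(m)[[0,-1]])"
```

```text
t 58.23 board x -76.8 y 231.0 z 48.5 mm | yawerr 0.0008 roll -3.139 pit -0.001 | F [0.2 3.  0.3] w 42.7 ff 30.0
scene [353.0, 222.0] [30, 54, 84] [45.8, 318.7]
scene [276.0, 205.0] [11, 11, 99] [-79.9, 87.6]
scene [336.0, 230.0] [14, 23, 240] [67.6, 251.4]
scene [291.0, 237.0] [13, 23, 245] [65.7, 100.2]
top [228.0, 160.0] [12, 20, 143] [62.9, 102.0]
top [190.0, 162.0] [12, 16, 104] [75.8, 250.2]
top [237.0, 196.0] [9, 10, 69] [-83.5, 87.9]
wrist [285.0, 112.0] [453, 13, 4483] [-60.8, 300.1]
wrist [467.0, 191.0] [94, 86, 5529] [57.4, 250.9]
wrist [257.0, 250.0] [77, 77, 4365] [-77.7, 209.0]
wrist [461.0, 379.0] [19, 14, 149] [80.1, 100.0]
[212 292]
```

Request:
servo_tool([
  [0.02,0,0.1,0,0,0,20],
  [0.03,0,0.2,0,0,0,20],
  [0.04,0,0.3,0,0,0,20],
  [0.04,0,0.38,0,0,0,20],
  [0.04,0,0.41,0,0,0,20],
  [0.04,0,0.41,0,0,0,64],
  [0.04,0,0.41,0,0,0,64],
  [0.04,0,0.41,0,0,0,64],
  [0.04,0,0.41,0,0,0,64],
])

```text
time: 59.13
tool_pos: [0.4434, 0.2165, 0.0103]
ee_rot: [3.14, 0.0, 1.681]
wrist_force: [0.3, 0.3, 0.5]
width: 0.0633
finger_force: 0.0
```

Request:
servo_tool([
  [0,0,-0.2,0,0,0,64],
  [0,0,-0.5,0,0,0,64],
  [0,0,-0.9,0,0,0,64],
  [-0.4,0,-1,0,0,0,64],
  [-0.8,0,-1,0,0,0,64],
  [-0.8,0,-1,0,0,0,64],
  [-0.8,0,-1,0,0,0,64],
])

```text
time: 59.72
tool_pos: [0.4522, 0.1356, 0.1105]
ee_rot: [3.14, 0.0, 1.677]
wrist_force: [-0.3, -0.1, 0.0]
width: 0.0639
finger_force: 0.0
```

```bash
python3 -c "
from h import *
see('scene','top','wrist')
a=cv2.imread('pics/top_last.png');b=cv2.imread('pics/scene_last.png');c=cv2.imread('pics/wrist_last.png')
cv2.imwrite('pics/v8.png',np.vstack([np.hstack([cv2.resize(a[130:230,160:260],(300,300)),cv2.resize(b[170:270,260:360],(300,300))]),cv2.resize(c[:256],(600,300))]))"
```

```text
t 59.72 board x -74.9 y 151.6 z 110.5 mm | yawerr -0.0038 roll 3.140 pit 0.000 | F [-0.3 -0.1  0. ] w 63.9 ff 0.0
scene [318.0, 200.0] [11, 11, 83] [-75.0, 237.8]
scene [353.0, 221.0] [30, 54, 87] [43.2, 318.6]
scene [275.0, 205.0] [12, 11, 102] [-80.3, 84.7]
scene [336.0, 230.0] [14, 23, 234] [67.5, 251.3]
scene [291.0, 237.0] [13, 24, 244] [65.3, 100.3]
top [229.0, 158.0] [10, 20, 111] [69.9, 97.9]
top [191.0, 159.0] [9, 11, 70] [84.6, 246.1]
top [237.0, 196.0] [10, 10, 67] [-81.3, 85.9]
wrist [440.0, 74.0] [115, 77, 5615] [65.9, 251.6]
wrist [254.0, 95.0] [53, 52, 2112] [-77.2, 236.3]
wrist [413.0, 255.0] [96, 54, 3429] [65.0, 98.7]
wrist [250.0, 274.0] [45, 37, 1293] [-81.0, 79.7]
```

View pics/v8.png

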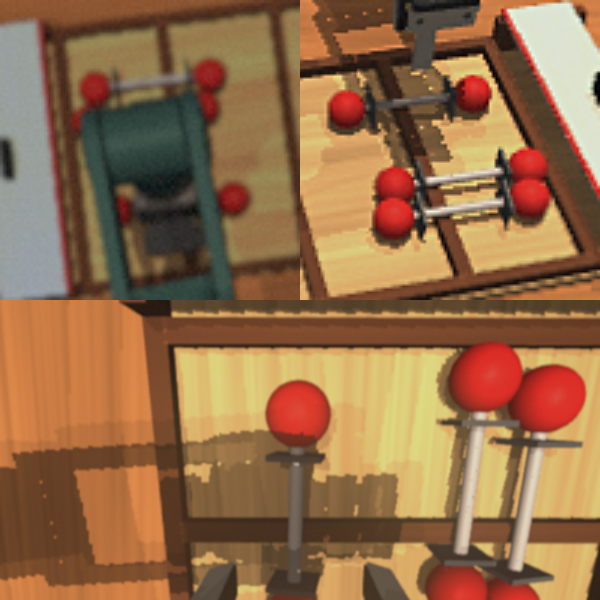

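All three bars lie straight across the bay slat. Bar 2 was knocked beside bar 1 but is flat, with outer balls at crop (482,378) and (548,398). Now I'll bring the keeper home.

Request:
servo_tool([
  [1,0.36,-0.2,0,0,0,84],
  [1,0.36,-0.2,0,0,0,84],
  [1,0.36,-0.2,0,0,0,84],
])

```text
time: 60.12
tool_pos: [0.4762, 0.2445, 0.1298]
ee_rot: [3.141, -0.002, 1.683]
wrist_force: [-0.2, -0.4, 0.7]
width: 0.0808
finger_force: 0.0
```

Request:
servo_tool([
  [1,0.37,0,0,0,0,84],
  [1,0.37,0,0,0,0,84],
  [1,0.37,0,0,0,0,84],
  [1,0.37,0,0,0,0,84],
  [1,0.37,0,0,0,0,84],
])

```text
time: 60.53
tool_pos: [0.5009, 0.3459, 0.1281]
ee_rot: [-3.139, 0.001, 1.685]
wrist_force: [-0.5, 0.0, -0.0]
width: 0.0837
finger_force: 0.0
```

```bash
python3 -c "
from h import *
b=tob(ray('wrist',[[411.3,66.6],[467.6,83.6]],.034))*1e3
see('scene','top')"
```

```text
t 60.53 board x -3.5 y 355.3 z 128.1 mm | yawerr 0.0044 roll -3.139 pit 0.001 | F [-0.5  0.  -0. ] w 83.7 ff 0.0
scene [317.0, 200.0] [12, 11, 104] [-75.4, 234.8]
scene [275.0, 205.0] [12, 11, 103] [-80.0, 84.5]
scene [355.0, 225.0] [26, 48, 71] [61.0, 318.8]
scene [336.0, 230.0] [14, 23, 240] [67.9, 251.3]
scene [291.0, 237.0] [13, 23, 244] [65.6, 100.3]
top [228.0, 160.0] [12, 21, 152] [62.0, 102.7]
top [190.0, 165.0] [12, 20, 152] [63.9, 253.3]
top [237.0, 196.0] [9, 10, 71] [-82.0, 86.6]
top [199.0, 200.0] [10, 9, 68] [-78.4, 235.8]
```

Request:
servo_tool([
  [0.04,0.03,0.1,0,0,0,84],
  [0.04,0.03,0.25,0,0,0,84],
  [0.04,0.03,0.4,0,0,0,84],
  [0.04,0.03,0.5,0,0,0,84],
  [0.04,0.03,0.54,0,0,0,20],
  [0.04,0.03,0.54,0,0,0,20],
  [0.04,0.03,0.54,0,0,0,20],
  [0.04,0.03,0.54,0,0,0,20],
  [0.04,0.03,0.54,0,0,0,20],
  [0.04,0.03,0.54,0,0,0,20],
  [0.04,0.03,0.54,0,0,0,20],
])

```text
time: 61.55
tool_pos: [0.5045, 0.3485, 0.0767]
ee_rot: [3.141, -0.0, 1.681]
wrist_force: [-2.0, 0.1, 4.0]
width: 0.0499
finger_force: 30.0
```

Request:
servo_tool([
  [0,0,0,0,0,0,20],
  [0,0,0,0,0,0,20],
])

```text
time: 61.72
tool_pos: [0.5045, 0.3485, 0.0766]
ee_rot: [3.141, -0.0, 1.681]
wrist_force: [-2.9, -1.1, 5.4]
width: 0.0495
finger_force: 30.0
```

```bash
python3 -c "
from h import *
see()"
```

```text
t 61.72 board x 0.4 y 357.5 z 76.6 mm | yawerr 0.0004 roll 3.141 pit -0.000 | F [-2.9 -1.1  5.4] w 49.5 ff 30.0
```

Request:
servo_tool([
  [-0.1,0,0,0,0,0,20],
  [-0.25,0,0,0,0,0,20],
  [-0.4,0,0,0,0,0,20],
  [-0.55,0,0,0,0,0,20],
  [-0.7,0,0,0,0,0,20],
  [-0.82,0,0,0,0,0,20],
  [-0.9,0,0,0,0,0,20],
  [-0.95,0,0,0,0,0,20],
  [-0.98,0,0,0,0,0,20],
  [-1,0,0,0,0,0,20],
  [-1,0,0,0,0,0,20],
])

```text
time: 62.63
tool_pos: [0.5152, 0.2491, 0.0766]
ee_rot: [-3.142, -0.002, 1.681]
wrist_force: [-3.5, 1.7, 5.9]
width: 0.0498
finger_force: 30.0
```

Request:
servo_tool([
  [-0.02,0,0,0,0,0,20],
  [-0.04,0,0,0,0,0,20],
  [-0.04,0,0,0,0,0,20],
])

```text
time: 62.88
tool_pos: [0.5152, 0.2491, 0.0766]
ee_rot: [3.141, -0.009, 1.682]
wrist_force: [-3.2, 9.6, 4.2]
width: 0.0497
finger_force: 30.0
```

```bash
python3 -c "
from h import *
see()"
```

```text
t 62.88 board x 0.2 y 257.5 z 76.6 mm | yawerr 0.0013 roll 3.141 pit -0.009 | F [-3.2  9.6  4.2] w 49.7 ff 30.0
```

At the home stop (257.5, exactly 100 mm of travel). I'll ease off, release and withdraw.

Request:
servo_tool([
  [0.035,0,0,0,0,0,20],
  [0.035,0,0,0,0,0,80],
  [0.035,0,0,0,0,0,80],
  [0.035,0,0,0,0,0,80],
  [0.035,0,0,0,0,0,80],
  [0.035,0,0,0,0,0,80],
  [0.035,0,-0.2,0,0,0,80],
  [0.035,0,-0.5,0,0,0,80],
  [0.035,0,-0.9,0,0,0,80],
  [0.035,-0.3,-1,0,0,0,80],
  [0.035,-0.9,-1,0,0,0,80],
  [0.035,-0.9,-1,0,0,0,80],
])

```text
time: 63.88
tool_pos: [0.424, 0.2383, 0.1769]
ee_rot: [3.141, -0.001, 1.681]
wrist_force: [-0.2, -0.4, 0.1]
width: 0.0801
finger_force: 0.0
```

Request:
servo_tool([
  [-0.5,-0.9,0,0,0,0,80],
  [-0.5,-0.9,0,0,0,0,80],
  [-0.5,-0.9,0,0,0,0,80],
  [-0.5,-0.9,0,0,0,0,80],
  [-0.5,-0.9,0,0,0,0,80],
])

```text
time: 64.3
tool_pos: [0.3424, 0.1788, 0.176]
ee_rot: [3.139, -0.001, 1.68]
wrist_force: [1.0, -0.8, 0.6]
width: 0.0799
finger_force: 0.0
```

```bash
python3 -c "
from h import *
see('scene','top')
im=cv2.imread('pics/top_last.png')[:,:,::-1]; g=im.max(2)[165:200,176:205]
m=(g<50).astype(np.uint8); k,l,s,c=cv2.connectedComponentsWithStats(m)
for j in range(1,k):
    if s[j,4]>12: print('fin?',s[j],tob(ray('top',c[j]+[176,165],.09)).round(4))"
```

```text
t 64.30 board x -179.3 y 206.6 z 176.0 mm | yawerr -0.0005 roll 3.139 pit -0.001 | F [ 1.  -0.8  0.6] w 79.9 ff 0.0
scene [321.0, 222.0] [29, 64, 98] [22.9, 215.8]
scene [275.0, 205.0] [12, 11, 101] [-79.9, 84.4]
scene [291.0, 237.0] [13, 22, 240] [65.3, 100.3]
top [228.0, 160.0] [12, 21, 151] [61.8, 102.4]
top [237.0, 196.0] [10, 10, 70] [-81.8, 86.2]
fin? [11  9  3 11 23] [[-0.0013  0.2598]]
fin? [13 28 13  7 36] [[-0.0673  0.2409]]
```

The fin is at y = 260, so the keeper is fully home, and the inner balls have not moved. Handing in.

```bash
python3 -c "
from bench import robot
print(robot.close_job())"
```

```text
the job is handed in; nothing more can be done
None
```

I handed the job in at about 64 s: the keeper was opened to its stop, all three bars now lie across the bay slat, and the keeper is back home over their outer ends. On the way bars 1 and 2 slipped from the grip and fell into the bay (I straightened bar 1), bar 3 fell back once, I dragged bars flat along the board a few times, and one tip may have briefly carried a bar's full weight.

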